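# Set up the snap hook jolt tester

### The arm

A 6-joint arm with a two-finger parallel gripper is mounted at the origin on the work surface. World frame = base frame: x ahead of the robot, y to its left, z up, the work surface at z = 0. Lengths are in m, angles in rad, forces in N, time in s.
With the tool pointing down it reaches from about 0.25 to 0.725 m from the base axis. Payload 4 kg.
Tool frame: the origin (TCP) lies midway between the tips of the shut fingers; the grasp point (between the pads) lies 19 mm behind it; z points along the fingers, x is the direction in which the jaws open and shut, and the axes are right-handed (so a half turn about z gives the same grasp; the last joint's range is limited). The gripper opens to 85 mm and grips with 20 to 120 N. Pads are 22 mm wide; open, the fingers measure 114 mm over their backs; the gripper's body (76 mm by 85 mm) begins 54 mm behind the grasp point. The pads swing forward as they close: fully open they stand 13 mm farther back than shut.
Start: joints at [1.178, 0.241, 0.005, 1.335, 0, 1.571], TCP at [0.191, 0.462, 0.231] pointing down, gripper open.
Joint ranges: [-2.72, 2.72], [-1.05, 1.87], [-1.09, 1.28], [-1.99, 2.15], [-1.42, 1.44], [-3.14, 3.14]. Speed limits (rad/s): [2.79, 2.79, 3.14, 3.14, 3.14, 3.14].

### API

Orientations are given as a unit quaternion [x, y, z, w].
In Python, from workcell import bot, vision, ticket gives the robot as it stands.
- The arm moves only by the tool play_rows, never from a script. Its argument "deltas" is one flat list of numbers, 5 for each row, row after row: the opening, from 0 (shut) to 1 (fully open), then the shift along the tool's x, y, z in units of 60 mm (1.0 is 60 mm), then the turn about the tool's z in degrees. A call has 1 to 12 rows; each row shifts and turns the pose as measured when the row begins, along the tool's axes as they then stand; what a row does not reach is not made up. A row lasts 1/8 s, in which the tool goes at most 62.5 mm and 10.7 degrees, less where a joint would pass 70% of its speed; a pose out of reach is approached as far as the arm can. A call is refused whole if a number of a shift passes 1 or a number of a turn 10.7, either way. A call with a gripper value outside its range is refused whole. The fingers move at their own pace and stop on an object; the grip force is fixed at half the most. Time passes only in rows, so rows that do not move let the fingers close. It gives the time, the measured TCP pose, the force and the opening at its end, in the units of the state.
- bot.get_obs(): the state, without advancing time (a new reading comes with each control period).
- vision.camera(name): name is "scene" or "top" or "wrist"; returns a dict with "color" (384x512x3 uint8, blue, green, red), "intrinsics" (3x3 intrinsics, pixels), "rvec" (rotation vector, rad) and "tvec" (3), from world to camera coordinates, as OpenCV has them. Camera axes: x right, y down, z forward; pixel columns grow to the right and rows downward; lengths in m; the calibration is good to about 2 mm. A picture is of the moment at which its call begins. There is no depth.
- ticket.job_done(): hands the job in, once; it reports no verdict.
The state is a dict: "clock": time; "joint_pos": joint angles; "joint_vel": joint speeds; "tau": joint torques, N m; "eef_pos": TCP position; "tool_rot": TCP orientation; "ft_force": force on the tool from outside, world axes, zero at the start; "ft_torque": the same for the moment, N m; "grip_width": finger opening in m.
Only numpy, scipy, OpenCV 4.12 (cv2) and the standard library are available. Lean on these libraries where they do the work, as an engineer would, in place of code of your own. Each camera call takes 0.05 s, during which the arm holds its last target. There are 200 camera calls.

### The job

Set up the jolt tester for a run: clip every test weight on the bench into a snap hook of its own, pressing the sprung gate inward with the weight's ring so that the weight ends up hanging from the fixed nose bar with the gate snapped shut behind it. Slide the trip counter onto the dovetail rail from the rail's open end, clamp knob towards you, fully home against the end stop, and press its clamp handle down until tight. Leave the other things on the bench where they are.

Things in the scene. Friction and masses are not known exactly. Their poses are not given: they have to be found in the camera images.
- rig: Jolt tester, fixed. Base plate (16 mm high with mat), two dark red side plates, aluminium beam 370 mm long, 50 deep, top 170 mm above the bench; low drive housing behind. Origin: on the bench below the middle of the beam's front face. x points into the machine (away from the operator), y left along the beam, z up. Three level brass snap hooks point out of the beam's front (-x) at y = -125, 0, +125 mm.
- hook_1_nose (a point): Right-hand hook: point on the centre line of its fixed nose bar (8 mm round, along the rig's x) where a ring hangs; 91 mm out from the beam, 18 mm left of the hook's middle, 150 mm up. Axes as the rig's. The fixed bar ends 11 mm nearer the beam, where the gate begins; 13 mm farther out the nose curves round to the right, to the hook's back bar 40 mm right of this line (32 mm clear inside).
- hook_2_nose (a point): Middle hook: the same point as hook_1_nose describes. A ring goes in from the hook's left: one upright side of the ring presses the gate to the right (-y) about 25 mm nearer the beam than this point, 15 mm or more inward past the bar's line, then moves outward (-x) inside the nose until the gate snaps shut behind it, nose bar inside the ring.
- hook_3_nose (a point): Left-hand hook: the same point as hook_1_nose describes. All three hooks are alike, with the gate on the left (+y) side.
- gate_1 (a joint): Gate of the right-hand hook: a straight 7 mm steel bar in line with the nose bar, hinged 26 mm out from the beam, free end 78 mm out (2 mm short of the nose bar's end). 0 shut; swings inward (free end to -y, into the hook) up to 0.75 rad; springs shut by itself. 2 to 4 N near the free end opens it.
- gate_2 (a joint): Gate of the middle hook, like gate_1.
- gate_3 (a joint): Gate of the left-hand hook, like gate_1.
- weight_1: Steel weight, yellow tab, 0.45 kg, 138 mm tall; may be absent. Origin: centre of its underside. Disc 60 mm across, 24 high; above it an upright ring of 8 mm bar in the body's yz plane: straight sides at y = +-24 (z 50 to 86), level bars at z = 38 and 98 (bar centres, mm). On top a grip tab, 10 mm thick in x, 24 wide in y, z 100 to 138: hold it there from above. Hung, its origin is 90 mm below the nose point.
- weight_2: Steel weight, green tab, 0.45 kg, 138 mm tall; may be absent. Origin: centre of its underside. Disc 60 mm across, 24 high; above it an upright ring of 8 mm bar in the body's yz plane: straight sides at y = +-24 (z 50 to 86), level bars at z = 38 and 98 (bar centres, mm). On top a grip tab, 10 mm thick in x, 24 wide in y, z 100 to 138: hold it there from above. Hung, its origin is 90 mm below the nose point.
- weight_3: Steel weight, blue tab, 0.45 kg, 138 mm tall; may be absent. Origin: centre of its underside. Disc 60 mm across, 24 high; above it an upright ring of 8 mm bar in the body's yz plane: straight sides at y = +-24 (z 50 to 86), level bars at z = 38 and 98 (bar centres, mm). On top a grip tab, 10 mm thick in x, 24 wide in y, z 100 to 138: hold it there from above. Hung, its origin is 90 mm below the nose point.
- rail_home (a point): Where the counter's origin belongs when fully home: on the rail's centre line, 22 mm behind the beam's front, 172 mm up. Axes as the rig's. The dovetail rail lies on the beam along y, 38 mm wide at the top, 22 at the foot, 14 high (top at 184 mm), from a grey stop at the rig's y = -70 to its open left end at y = +80. The flat beam top (170 mm) goes on to y = +185.
- rail_mouth (a point): Centre of the rail's open (left, +y) end at the height of the rail's top; the last 12 mm are tapered, 3 mm lower at the tip. The carriage (80 mm long) is clear of the rail when its origin is 40 mm or more left of this point.
- counter: Loose trip counter on a dovetail carriage, 0.47 kg, 68 mm tall. Origin: centre of its underside; x to its back, y along its groove, z up. Carriage 61 (x) by 80 mm (y), jaws 12 mm deep; its plate rests on the rail top 12 mm above the origin. Clamp loose: 3 mm play on each side of the rail. Housing 40 (x) by 52 mm (y), z 24 to 68: hold it across x from above. Knob on the front (-x).
- clamp (a joint): Side clamp knob of the counter with a 60 mm orange bar handle. 0 loose: handle points along the counter's -y, 0.6 rad above level. Pressing the handle down tightens it, turning about the counter's x axis: 1.2 rad fully tight, handle 0.6 rad below level. About 1 to 3 N at the handle; it stays where left. The front jaw closes onto the rail as it turns.
- clamp_axis (a point): On the knob's axis, in the middle of the handle bar: 51.5 mm in front of (-x) the counter's origin, 8 mm above it. The handle swings in the upright plane through this point.
- clamp_tip (a point): Centre of the red ball (16 mm) at the end of the clamp handle, 60 mm from clamp_axis; handle bar 10 mm thick.
- drive_belt: Bystander: dark grey rubber drive belt ring, 90 mm across; leave it where it is.
- screwdriver: Bystander: screwdriver; leave it where it is.
- spanner: Bystander: spanner; leave it where it is.
- tape_roll: Bystander: roll of clear tape, 90 mm across; leave it where it is.
- wash_bottle: Bystander: white wash bottle, 150 mm tall; leave it where it is.
- oil_can: Bystander: small blue can, 70 mm tall; leave it where it is.
- felt_sleeve: Bystander: cream felt-covered sleeve standing on end, 76 mm across, 110 mm tall; leave it where it is.
- spare_hook: Bystander: spare brass hook lying flat, 110 mm long; leave it where it is.
Mind the look-alikes: they are no part of the job. There is more than one size of the counter; the job needs the middle-sized.

How it is judged:
By the outcome, as a careful person would: the job done as asked, in the order asked, and still so for the second after the job is handed in, with the robot touching nothing.
Of weight_1, weight_2, weight_3 only 2 to 3 are there at a start; the rules pass over those that are not, and their reading is None.
At some moment in a run one of weight_1, weight_2, weight_3, counter may be knocked a few centimetres aside while the robot is not near it.
It also fails if it takes over 210 s, if anything falls off the work surface, if the arm or the gripper's body presses on something with over 40 N, if the wrist force passes 120 N, or if a joint passes its speed limit or range.

## Working session

There is one attempt and no reset: what is moved stays moved. The work goes in short steps, Python scripts to look and compute and a tool call to move; the robot and the scene stay as the last step left them, time stands still between calls to the robot, and variables do not carry over. Pictures are saved under pics/ and viewed, about 12 in all and at most 16, crops included, and the job is handed in when it is done.

Besides the shell and the picture viewer there is one more tool, called after "Request:" as a command line: name --argument value ..., lists and objects as JSON in quotes. play_rows: Moves the arm, as the interface text tells. Its arguments: {"type":"object","properties":{"deltas":{"type":"array"}},"required":["deltas"]}

```bash
mkdir -p pics; ls; cat > h.py <<'E'
import numpy as np,cv2,os
from workcell import bot,vision,ticket
from scipy.spatial.transform import Rotation as R
def cam(n,save=None):
    c=vision.camera(n); c['R']=cv2.Rodrigues(np.array(c['rvec'],float))[0]; c['t']=np.array(c['tvec'],float).ravel(); c['K']=np.array(c['intrinsics'],float)
    if save: cv2.imwrite(f'pics/{save}.png',c['color'])
    np.savez(f'last_{n}.npz',color=c['color'],R=c['R'],t=c['t'],K=c['K'])
    return c
def load(n): return dict(np.load(f'last_{n}.npz'))
def ray(c,u,v):
    d=c['R'].T@np.linalg.solve(c['K'],[u,v,1]); return -c['R'].T@c['t'],d/np.linalg.norm(d)
def plane(c,u,v,z):
    o,d=ray(c,u,v); return o+d*(z-o[2])/d[2]
def tri(c1,p1,c2,p2):
    a,d=ray(c1,*p1);b,e=ray(c2,*p2)
    s=np.linalg.lstsq(np.array([d,-e]).T,b-a,rcond=None)[0]
    p,q=a+d*s[0],b+e*s[1]; return (p+q)/2,np.linalg.norm(p-q)
def proj(c,P):
    q=c['K']@(c['R']@np.array(P,float)+c['t']); return q[:2]/q[2]
def st():
    o=bot.get_obs(); print('t',round(o['clock'],2),'p',np.round(o['eef_pos'],4),'yaw/eul',np.round(R.from_quat(o['tool_rot']).as_matrix(),3).tolist(),'F',np.round(o['ft_force'],1),'w',round(o['grip_width'],4),'q',np.round(o['joint_pos'],2)); return o
E
python3 - <<'E'
from h import *
np.set_printoptions(suppress=True)
st()
for n in('scene','top','wrist'):
    c=cam(n,n+'0'); print(n,c['K'].round(1).tolist(),'pos',(-c['R'].T@c['t']).round(3),'fwd',c['R'][2].round(2))
E
```

```text
pics
t 0.0 p [0.1911 0.4613 0.2304] yaw/eul [[0.383, 0.924, -0.001], [0.924, -0.383, -0.002], [-0.002, 0.0, -1.0]] F [-0.3  0.5 -0.1] w 0.0854 q [ 1.18  0.24  0.    1.34 -0.    1.57]
scene [[440.4, 0.0, 248.8], [0.0, 440.4, 193.8], [0.0, 0.0, 1.0]] pos [1.278 0.755 1.226] fwd [-0.52 -0.47 -0.71]
top [[356.2, 0.0, 254.6], [0.0, 356.2, 194.5], [0.0, 0.0, 1.0]] pos [0.399 0.022 1.149] fwd [ 0.08 -0.01 -1.  ]
wrist [[297.9, 0.0, 253.5], [0.0, 297.9, 191.6], [0.0, 0.0, 1.0]] pos [0.128 0.488 0.373] fwd [ 0.25 -0.11 -0.96]
```

View pics/scene0.png

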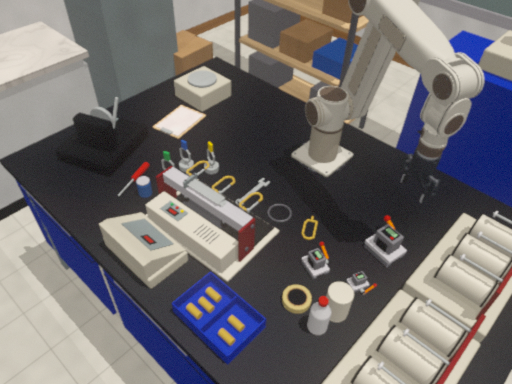

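View pics/top0.png

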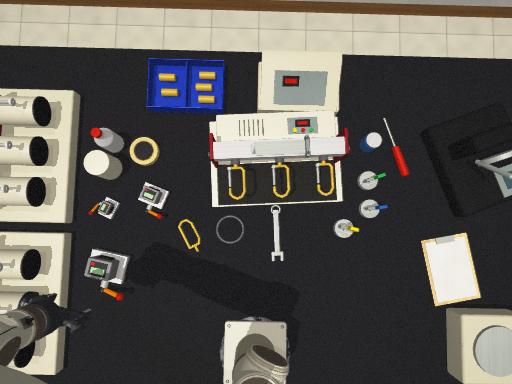

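The top view shows three weights: green (368,178), blue (370,208) and yellow (345,229). Three counters stand at (106,207) small, (153,195) middle and (107,268) large, and the rig's hooks are at (236,180), (281,180) and (325,178). The middle-sized one is my candidate. I'll check it in an enlarged crop.

```bash
python3 - <<'E'
from h import *
t=load('top');s=load('scene')
a=cv2.resize(t['color'][125:245,80:410],(792,288),interpolation=cv2.INTER_CUBIC)
b=cv2.resize(s['color'][140:300,150:414],(495,300),interpolation=cv2.INTER_CUBIC)
c=cv2.resize(t['color'][160:290,80:190],(254,300),interpolation=cv2.INTER_CUBIC)
im=np.zeros((600,792,3),np.uint8); im[:288]=a; im[295:595,:495]=b; im[295:595,500:754]=c
cv2.imwrite('pics/crop1.png',im)
E
```

```text
(no output)
```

View pics/crop1.png

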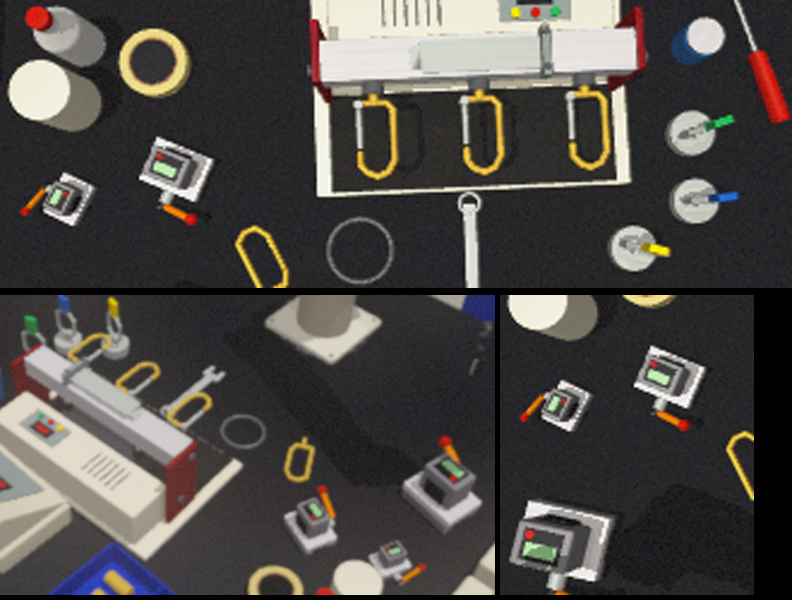

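The listing is settled. Of the counters, small is (106,207), middle (153,195) and large (107,268), and I take the middle one. The weights differ only in tab colour, and all three are present. The lookalikes to leave alone are the spare hook (189,235) and the blue can (372,142). Next I measure.

```bash
python3 - <<'E'
from h import *
np.set_printoptions(suppress=True,precision=4)
t=load('top');s=load('scene')
def hsv(c): return cv2.cvtColor(c['color'],cv2.COLOR_BGR2HSV)
def comps(c,lo,hi,roi,amin=6):
    m=cv2.inRange(hsv(c),lo,hi); k=np.zeros_like(m); x0,y0,x1,y1=roi; k[y0:y1,x0:x1]=m[y0:y1,x0:x1]
    n,l,stt,ce=cv2.connectedComponentsWithStats(k)
    return [(np.argwhere(l==i)[:,::-1].astype(float),stt[i],ce[i]) for i in range(1,n) if stt[i][4]>=amin]
P=lambda c,pts,z:np.array([plane(c,u,v,z)[:2] for u,v in pts])
print('hooks brass z=.15')
for pts,b,ce in comps(t,(18,120,80),(32,255,255),(205,140,350,215),30):
    q=P(t,pts,.15); print(b,ce,'min',q.min(0),'max',q.max(0),cv2.minAreaRect(q.astype(np.float32)*1000))
for nm,lo,hi in(('yellow',(24,120,100),(34,255,255)),('green',(50,100,60),(80,255,255)),('blue',(105,120,90),(120,255,255))):
    for pts,b,ce in comps(t,lo,hi,(330,160,400,250),5):
        print(nm,'top',ce,b,'z.119',plane(t,*ce,.119)[:2], cv2.minAreaRect(P(t,pts,.138).astype(np.float32)*1000))
    for pts,b,ce in comps(s,lo,hi,(150,130,230,180),4): print(nm,'scene',ce,b)
# discs: light gray
for pts,b,ce in comps(t,(0,0,120),(180,60,255),(330,165,385,240),40):
    print('disc',ce,b,P(t,[ce],.024))
print('orange/red')
for pts,b,ce in comps(t,(0,150,100),(18,255,255),(85,180,200,310),5): print(ce,b)
for roi,nm in(((135,175,175,215),'mid'),((85,240,135,290),'large'),((90,190,125,225),'small')):
    pts=max(comps(t,(0,0,70),(180,70,255),roi,40),key=lambda r:len(r[0])); print(nm,pts[1],cv2.minAreaRect(P(t,pts[0],.03).astype(np.float32)*1000))
m=comps(t,(0,0,150),(60,60,255),(205,135,350,210),100)
for pts,b,ce in m: print('white',b,P(t,[ce],.016))
for pts,b,ce in comps(t,(0,100,50),(8,255,200),(200,120,355,200),10): q=P(t,pts,.17);print('redplate',b,ce,q.min(0),q.max(0))
E
```

```text
hooks brass z=.15
[317 160  18  36 214] [327.0421 178.8224] min [ 0.4832 -0.212 ] max [ 0.5829 -0.1638] ((533.0696411132812, -187.81410217285156), (99.79991149902344, 48.166812896728516), 0.25489264726638794)
[273 162  18  36 208] [283.0865 180.25  ] min [ 0.4746 -0.0876] max [ 0.5742 -0.0395] ((524.460693359375, -63.18119812011719), (99.56543731689453, 48.00896072387695), 1.0450317859649658)
[229 164  17  36 208] [238.976  182.1587] min [0.4661 0.0389] max [0.5654 0.0843] ((515.79833984375, 62.23444366455078), (99.3187255859375, 45.02857208251953), 1.406673550605774)
yellow top [330.8 167. ] [330 165   2   5   5] z.119 [ 0.5684 -0.2096] ((565.5444946289062, -205.51284790039062), (11.899608612060547, 2.105952262878418), 14.30402946472168)
yellow top [332.  181.5] [332 177   1  10  10] z.119 [ 0.5258 -0.2134] ((523.4838256835938, -209.01760864257812), (25.931644439697266, 1.9446944861556403e-05), 0.2808475196361542)
yellow top [352.8478 228.5217] [347 226  12   6  46] z.119 [ 0.3906 -0.2744] ((391.2099609375, -268.059326171875), (32.18348693847656, 11.687422752380371), 72.850753784179
[... 1166 characters left out ...]
656, 465.24786376953125), (124.8963394165039, 116.0158462524414), 76.94209289550781)
small [ 98 197  22  22 266] ((439.888916015625, 471.43048095703125), (58.779136657714844, 57.955291748046875), 64.96122741699219)
white [ 213  135   93   24 2038] [[0.6488 0.0045]]
white [309 135  36  20 670] [[ 0.6587 -0.2177]]
white [284 157  35   5 113] [[ 0.6083 -0.1373]]
white [240 159  35   5 112] [[0.5989 0.005 ]]
white [211 161 132  46 654] [[ 0.5096 -0.0479]]
redplate [297 121  11   4  26] [302.  122.5] [ 0.6796 -0.1306] [ 0.6889 -0.1024]
redplate [345 139   4   6  10] [345.9 141.8] [ 0.626  -0.2461] [ 0.6402 -0.2376]
redplate [211 159   5   6  11] [213.1818 161.6364] [0.5606 0.1238] [0.5744 0.1352]
```

Request:
play_rows --deltas '[1, -0.66, 0.62, -0.4, 0, 1, -0.66, 0.62, -0.4, 0, 1, -0.66, 0.62, -0.3, 0, 1, -0.66, 0.62, -0.2, 0, 1, -0.66, 0.62, -0.2, 0, 1, -0.66, 0.62, -0.2, 0, 1, -0.66, 0.62, -0.2, 0, 1, -0.66, 0.62, -0.2, 0, 1, -0.66, 0.62, 0, 0, 1, -0.66, 0.62, 0, 0, 1, -0.66, 0.62, 0, 0, 1, 0, 0, 0, 0]'

```text
clock: 1.65
eef_pos: [0.4091, -0.1143, 0.3598]
tool_rot: [0.831, 0.557, -0.001, 0.003]
ft_force: [-1.3, 1.3, 0.0]
grip_width: 0.0853
```

Request:
play_rows --deltas '[1, 0, 0, 0, 10.6, 1, 0, 0, 0, 10.6, 1, 0, 0, 0, 10.6, 1, 0, 0, 0, 10.6, 1, 0, 0, 0, 10.6, 1, 0, 0, 0, 10.6, 1, 0, 0, 0, 0]'

```text
clock: 2.52
eef_pos: [0.406, -0.1088, 0.3585]
tool_rot: [1.0, 0.03, -0.002, 0.001]
ft_force: [-0.3, 0.6, -0.5]
grip_width: 0.0857
```

```bash
python3 - <<'E'
from h import *
st(); c=cam('wrist','w1'); print((-c['R'].T@c['t']).round(3),c['R'].round(2).tolist())
print([proj(c,p).round(0).tolist() for p in [(.39,-.271,.1),(.545,-.35,.1),(.52,.06,.15)]])
E
```

```text
t 2.52 p [ 0.406  -0.1088  0.3585] yaw/eul [[0.998, 0.061, -0.004], [0.061, -0.998, -0.002], [-0.005, 0.002, -1.0]] F [-0.3  0.6 -0.5] w 0.0857 q [-0.26  0.06  0.12  1.63 -0.    1.25]
[ 0.403 -0.04   0.501] [[1.0, 0.06, -0.0], [0.06, -0.96, 0.27], [0.01, -0.27, -0.96]]
[[237.0, 266.0], [332.0, 316.0], [372.0, 15.0]]
```

View pics/w1.png

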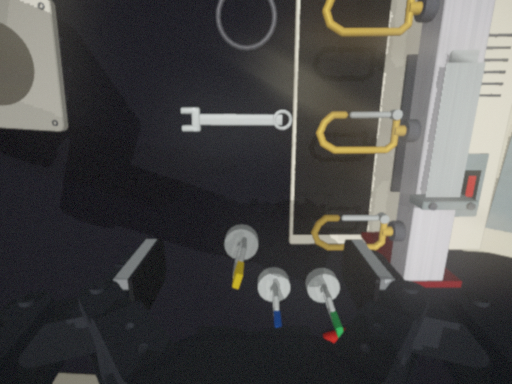

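The wrist view shows hook 2's gate-to-nose junction near (349,114) and hook 1's near (341,217). The weights' rings are seen nearly edge-on at (240,255), (275,300) and (328,305).

```bash
python3 - <<'E'
from h import *
c=load('wrist'); im=c['color']
a=cv2.resize(im[90:260,300:430],(520,680)[:2],interpolation=cv2.INTER_CUBIC)[:590]
b=cv2.resize(im[220:345,215:350],(270,250),interpolation=cv2.INTER_CUBIC)
a=cv2.resize(im[95:265,300:430],(455,595),interpolation=cv2.INTER_CUBIC)
b=cv2.resize(im[215:350,215:355],(340,328),interpolation=cv2.INTER_CUBIC)
o=np.zeros((595,800,3),np.uint8);o[:,:455]=a;o[:328,460:800]=b;cv2.imwrite('pics/crop2.png',o)
P=lambda u,v,z:plane(c,u,v,z).round(4)
print('junction2',P(349,114,.15),'1',P(341,217,.15))
hsv=cv2.cvtColor(im,cv2.COLOR_BGR2HSV)
m=cv2.inRange(hsv,(18,100,60),(34,255,255));n,l,s,ce=cv2.connectedComponentsWithStats(m)
for i in range(1,n):
    if s[i][4]>60:
        pts=np.argwhere(l==i)[:,::-1]; q=np.array([plane(c,u,v,.15)[:2] for u,v in pts]); print(s[i],q.min(0).round(4),q.max(0).round(4))
E
```

```text
junction2 [ 0.5106 -0.0407  0.15  ] 1 [ 0.519  -0.1654  0.15  ]
[ 322    0  101   37 1269] [0.4669 0.0386] [0.5709 0.0766]
[ 315  111   91   44 1177] [ 0.4743 -0.0865] [ 0.5784 -0.0377]
[310 214  35  37 476] [ 0.4825 -0.2118] [ 0.5286 -0.1619]
[367 224  26  27 283] [ 0.5575 -0.2081] [ 0.587  -0.1713]
[231 261  14  29 258] [ 0.3851 -0.2771] [ 0.4012 -0.2347]
```

View pics/crop2.png

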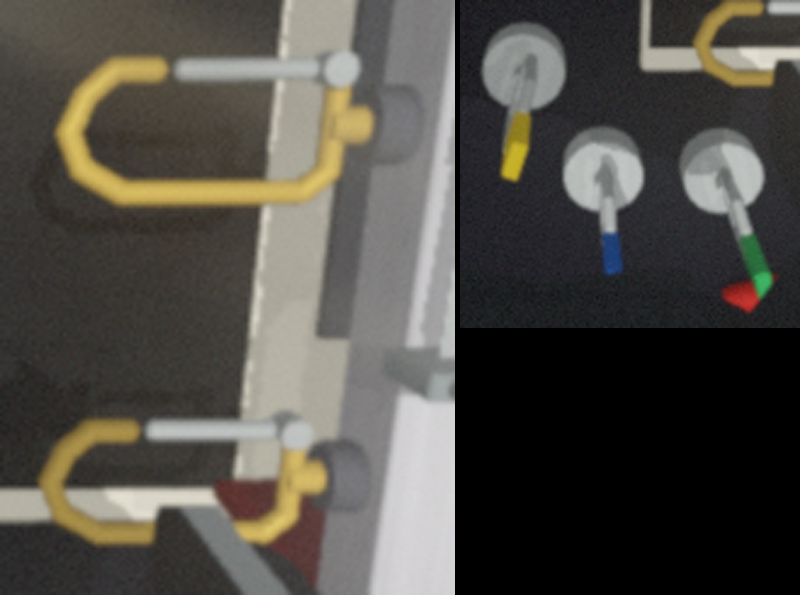

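Request:
play_rows --deltas '[0.6, -0.1, 0.67, 0.37, 0, 0.6, -0.1, 0.67, 0.37, 0, 0.6, -0.1, 0.67, 0.37, 0, 0.6, -0.1, 0.67, 0.37, 0, 0.6, 0, 0, 0, 0, 0.6, 0, 0, 0, 0]'

```text
clock: 3.32
eef_pos: [0.3935, -0.2721, 0.2682]
tool_rot: [0.999, 0.042, -0.001, 0.0]
ft_force: [-0.1, 0.7, 0.1]
grip_width: 0.0514
```

```bash
python3 - <<'E'
from h import *
c=load('wrist');t=load('top')
j2=plane(c,349,114.6,.15);j1=plane(c,340.5,217.9,.15);h2=plane(c,397.4,114.4,.15);h1=plane(c,384.3,218.7,.15)
print('j2',j2,'j1',j1,'spacing',np.linalg.norm(j2-j1),'hinge',np.linalg.norm(h2-j2),np.linalg.norm(h1-j1),'yaw',np.degrees(np.arctan2(-(j2-j1)[0],(j2-j1)[1])),[np.degrees(np.arctan2((h-j)[1],(h-j)[0])) for h,j in((h2,j2),(h1,j1))])
st(); w=cam('wrist','w2')
im=w['color'];cv2.imwrite('pics/crop3.png',cv2.resize(im[100:330,150:380],(690,690))[:600])
hsv=cv2.cvtColor(im,cv2.COLOR_BGR2HSV)
m=cv2.inRange(hsv,(22,120,40),(36,255,255))
V=hsv[...,2]
n,l,s,ce=cv2.connectedComponentsWithStats(m)
for i in range(1,n):
    if s[i][4]>40:
        pts=np.argwhere(l==i)[:,::-1]; v=V[l==i]; print(s[i],ce[i].round(1),np.percentile(v,[10,30,50,70,90]))
E
```

```text
j2 [ 0.51070743 -0.04140695  0.15      ] j1 [ 0.51851958 -0.16668064  0.15      ] spacing 0.1255170387518673 hinge 0.05503769042525577 0.05499546539381482 yaw 3.568385540979948 [np.float64(3.6617992846130654), np.float64(2.3953170296107458)]
t 3.33 p [ 0.3935 -0.2721  0.2682] yaw/eul [[0.996, 0.084, -0.002], [0.084, -0.996, -0.001], [-0.002, 0.001, -1.0]] F [-0.1  0.7  0.1] w 0.0514 q [-0.6   0.19  0.03  1.42 -0.    0.88]
[ 369   69  127   61 1962] [425.5 104.8] [195.1 217.  229.  236.  241. ]
[245 166  15  31 323] [252.3 181.5] [193.  225.6 255.  255.  255. ]
```

View pics/crop3.png

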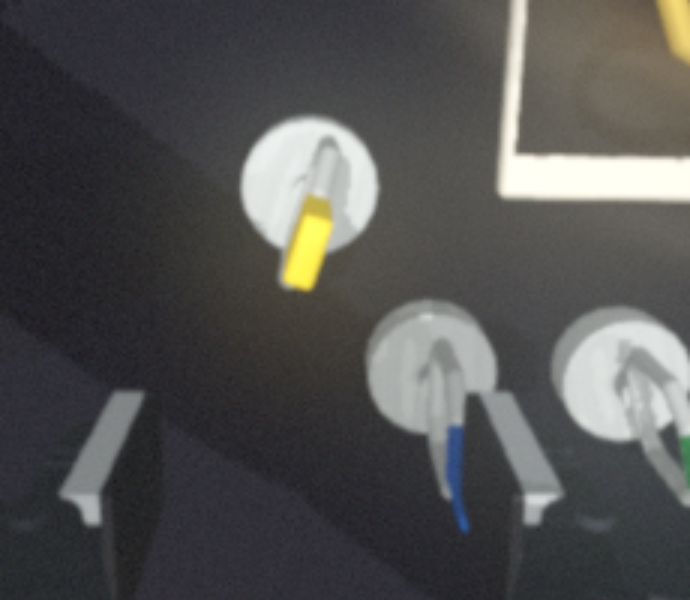

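The yellow tab's bright top face is visible (full-image pixels about 245–260 by 170–196), turned about 15° from the image's vertical.

```bash
cat >> h.py <<'E'
COL={'yellow':((22,120,40),(36,255,255)),'green':((50,100,40),(80,255,255)),'blue':((100,110,40),(122,255,255))}
def tab(w,col,frac=.9,roi=None):
    hsv=cv2.cvtColor(w['color'],cv2.COLOR_BGR2HSV); m=cv2.inRange(hsv,*COL[col])
    n,l,s,ce=cv2.connectedComponentsWithStats(m)
    e=proj(w,bot.get_obs()['eef_pos']*[1,1,0]+[0,0,.138])
    i=min([i for i in range(1,n) if s[i][4]>60],key=lambda i:np.linalg.norm(ce[i]-e))
    v=hsv[...,2].astype(float); k=(l==i)&(v>frac*np.percentile(v[l==i],90))
    q=np.array([plane(w,u,vv,.138)[:2] for vv,u in np.argwhere(k)])*1000
    r=cv2.minAreaRect(q.astype(np.float32)); c,(a,b),th=r
    ang=th+(90 if b>a else 0)   # long side direction, deg
    d=(ang-90+90)%180-90        # body yaw (y axis = long side)
    print(col,'tab top centre',np.round(c,1),'size',round(a,1),round(b,1),'yaw',round(d,1),'mean',q.mean(0).round(1),'pix',ce[i].round(0)); return np.array(c)/1000,d
def go(P,yaw=None):
    "tool-frame shift in row units (60 mm) at present orientation; turn about tool z in deg"
    o=bot.get_obs(); M=R.from_quat(o['tool_rot']).as_matrix(); d=M.T@(np.array(P)-o['eef_pos'])
    print('target',np.round(P,4),'shift60',np.round(d/.06,3),'yaw now',round(np.degrees(np.arctan2(M[1,0],M[0,0])),2),'turn(tool z)',None if yaw is None else round(-((yaw-np.degrees(np.arctan2(M[1,0],M[0,0]))+90)%180-90),2))
E
python3 - <<'E'
from h import *
w=load('wrist')
for f in(.8,.9,.95): c,d=tab(w,'yellow',f)
im=w['color'];hsv=cv2.cvtColor(im,cv2.COLOR_BGR2HSV)
go([c[0],c[1],.103],d)
# disc centre check
m=cv2.inRange(hsv[130:215,220:285],(0,0,110),(180,70,255)); q=np.array([plane(w,u+220,v+130,.024)[:2] for v,u in np.argwhere(m)]);print(cv2.minEnclosingCircle((q*1000).astype(np.float32)))
E
```

```text
yellow tab top centre [ 392.3 -271.8] size 24.0 9.6 yaw -13.0 mean [ 392.4 -271.7] pix [252. 181.]
yellow tab top centre [ 392.6 -272. ] size 23.0 8.9 yaw -13.4 mean [ 392.5 -271.9] pix [252. 181.]
yellow tab top centre [ 392.5 -272.2] size 22.1 8.3 yaw -13.4 mean [ 392.5 -271.8] pix [252. 181.]
target [ 0.3925 -0.2722  0.103 ] shift60 [-1.000e-02  1.000e-03  2.753e+00] yaw now 4.84 turn(tool z) 18.26
((407.86944580078125, -293.86492919921875), 57.50156784057617)
```

Request:
play_rows --deltas '[0.5, 0, 0, 0, 9.1, 0.5, 0, 0, 0, 9, 0.5, 0, 0, 0.7, 0, 0.5, 0, 0, 0.7, 0, 0.5, 0, 0, 0.7, 0, 0.5, 0, 0, 0.6, 0, 0.5, 0, 0, 0, 0]'

```text
clock: 4.25
eef_pos: [0.4008, -0.2669, 0.1105]
tool_rot: [0.994, -0.111, 0.007, 0.004]
ft_force: [-0.3, -0.1, -0.8]
grip_width: 0.0426
```

```bash
python3 - <<'E'
from h import *
st();go([.3925,-.272,.106],-13.2)
E
```

```text
t 4.25 p [ 0.4008 -0.2669  0.1105] yaw/eul [[0.975, -0.221, 0.012], [-0.22, -0.975, -0.009], [0.014, 0.006, -1.0]] F [-0.3 -0.1 -0.8] w 0.0426 q [-0.59  0.28 -0.27  1.   -0.    1.21]
target [ 0.3925 -0.272   0.106 ] shift60 [-0.117  0.112  0.074] yaw now -12.73 turn(tool z) 0.47
```

Request:
play_rows --deltas '[0.5, -0.12, 0.11, 0.07, 0.5, 0.5, 0, 0, 0, 0, 0.2, 0, 0, 0, 0, 0, 0, 0, 0, 0, 0, 0, 0, 0, 0, 0, 0, 0, 0, 0, 0, 0, 0, 0, 0]'

```text
clock: 5.12
eef_pos: [0.3949, -0.2735, 0.1117]
tool_rot: [0.993, -0.115, 0.011, 0.006]
ft_force: [0.4, -1.2, -1.2]
grip_width: 0.0092
```

```bash
python3 - <<'E'
from h import *
st();go([.3925,-.272,.106],-13.2)
E
```

```text
t 5.12 p [ 0.3949 -0.2735  0.1117] yaw/eul [[0.974, -0.228, 0.02], [-0.227, -0.974, -0.014], [0.022, 0.009, -1.0]] F [ 0.4 -1.2 -1.2] w 0.0092 q [-0.61  0.27 -0.28  0.99 -0.    1.19]
target [ 0.3925 -0.272   0.106 ] shift60 [-0.047 -0.016  0.093] yaw now -13.15 turn(tool z) 0.05
```

Request:
play_rows --deltas '[0, 0, 0, -0.5, 0, 0, 0, 0, -0.5, 0, 0, 0, 0, -0.5, -5.7, 0, 0, 0, -0.1, -5.7, 0, 0, 0, 0, -5.6, 0, 0, 0, 0, 0, 0, 0, 0, 0, 0]'

```text
clock: 6.0
eef_pos: [0.3899, -0.2698, 0.206]
tool_rot: [0.999, 0.037, 0.005, 0.004]
ft_force: [-0.4, 0.4, -3.3]
grip_width: 0.0087
```

```bash
cat >> h.py <<'E'
YAW=3.8; EX=np.array([np.cos(np.radians(YAW)),np.sin(np.radians(YAW)),0]); EY=np.array([-EX[1],EX[0],0])
N2=np.array([.4987,-.0432,0]); NOSE={1:N2-.125*EY,2:N2,3:N2+.125*EY}
E
python3 - <<'E'
from h import *
st();go([.40,.125,.2],YAW); go(NOSE[3]+.025*EX+.045*EY+[0,0,.194])
E
```

```text
t 6.0 p [ 0.3899 -0.2698  0.206 ] yaw/eul [[0.997, 0.074, 0.01], [0.074, -0.997, -0.007], [0.009, 0.008, -1.0]] F [-0.4  0.4 -3.3] w 0.0087 q [-0.61  0.19 -0.12  1.24 -0.    0.89]
target [0.4   0.125 0.2  ] shift60 [ 0.655 -6.55   0.055] yaw now 4.26 turn(tool z) 0.46
target [0.5124 0.1281 0.194 ] shift60 [ 2.526 -6.464  0.173] yaw now 4.26 turn(tool z) None
```

Request:
play_rows --deltas '[0, 0.08, -0.82, 0, 0, 0, 0.08, -0.82, 0, 0, 0, 0.08, -0.82, 0, 0, 0, 0.08, -0.82, 0, 0, 0, 0.08, -0.82, 0, 0, 0, 0.08, -0.82, 0, 0, 0, 0.08, -0.82, 0, 0, 0, 0.08, -0.82, 0, 0, 0, 0, 0, 0, 0, 0, 0, 0, 0, 0]'

```text
clock: 7.25
eef_pos: [0.401, 0.1368, 0.2002]
tool_rot: [1.0, 0.03, 0.004, 0.003]
ft_force: [0.1, -0.6, -3.2]
grip_width: 0.009
```

```bash
python3 - <<'E'
from h import *
st(); go(NOSE[3]+.025*EX+.045*EY+[0,0,.194],YAW)
w=cam('wrist','w3'); print([(k,proj(w,NOSE[k]+[0,0,.15]).round(0).tolist(),proj(w,NOSE[k]+.012*EX+[0,0,.15]).round(0).tolist()) for k in(2,3)])
E
```

```text
t 7.25 p [0.401  0.1368 0.2002] yaw/eul [[0.998, 0.061, 0.008], [0.061, -0.998, -0.007], [0.007, 0.007, -1.0]] F [ 0.1 -0.6 -3.2] w 0.009 q [ 0.34  0.1  -0.25  1.22 -0.01  1.85]
target [0.5124 0.1281 0.194 ] shift60 [1.844 0.256 0.118] yaw now 3.47 turn(tool z) -0.33
[(2, [353.0, 414.0], [367.0, 414.0]), (3, [368.0, 288.0], [384.0, 288.0])]
```

View pics/w3.png

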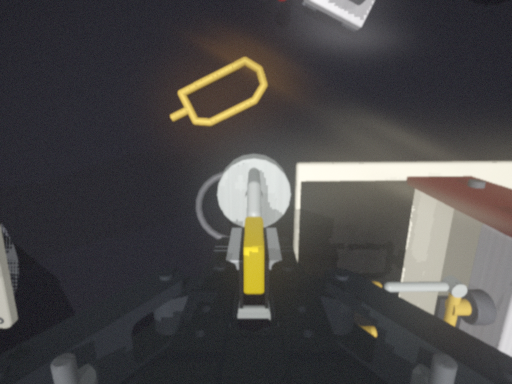

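Request:
play_rows --deltas '[0, 0.5, 0.09, 0.04, -0.3, 0, 0.5, 0.08, 0.04, 0, 0, 0.5, 0.08, 0.03, 0, 0, 0.3, 0, 0, 0, 0, 0, 0, 0, 0, 0, 0, 0, 0, 0]'

```text
clock: 8.05
eef_pos: [0.5113, 0.1191, 0.1931]
tool_rot: [1.0, 0.025, 0.002, 0.004]
ft_force: [-0.6, -0.4, -4.3]
grip_width: 0.0091
```

```bash
python3 - <<'E'
from h import *
st(); go(NOSE[3]+.025*EX+.045*EY+[0,0,.194],YAW)
go(NOSE[3]+.025*EX+.007*EY+[0,0,.194],YAW)
E
```

```text
t 8.05 p [0.5113 0.1191 0.1931] yaw/eul [[0.999, 0.05, 0.003], [0.05, -0.999, -0.008], [0.003, 0.008, -1.0]] F [-0.6 -0.4 -4.3] w 0.0091 q [ 0.23  0.31 -0.    1.26 -0.01  1.75]
target [0.5124 0.1281 0.194 ] shift60 [ 0.025 -0.148 -0.017] yaw now 2.86 turn(tool z) -0.94
target [0.5149 0.0902 0.194 ] shift60 [ 0.035  0.485 -0.011] yaw now 2.86 turn(tool z) -0.94
```

Request:
play_rows --deltas '[0, 0.03, 0.17, 0, -0.9, 0, 0, 0.16, 0, 0, 0, 0, 0.15, 0, 0, 0, 0, 0, 0, 0, 0, 0, 0, 0, 0]'

```text
clock: 8.68
eef_pos: [0.5121, 0.0907, 0.1941]
tool_rot: [0.999, 0.034, 0.0, 0.001]
ft_force: [-1.6, 3.5, -2.7]
grip_width: 0.0088
```

```bash
python3 - <<'E'
from h import *
st(); go(NOSE[3]+.025*EX+.006*EY+[0,0,.194],YAW)
go(NOSE[3]-.003*EX+.006*EY+[0,0,.194],YAW)
E
```

```text
t 8.68 p [0.5121 0.0907 0.1941] yaw/eul [[0.998, 0.068, 0.001], [0.068, -0.998, -0.001], [0.001, 0.001, -1.0]] F [-1.6  3.5 -2.7] w 0.0088 q [ 0.18  0.3  -0.02  1.26 -0.    1.68]
target [0.515  0.0892 0.194 ] shift60 [0.046 0.029 0.001] yaw now 3.89 turn(tool z) 0.09
target [0.487  0.0873 0.194 ] shift60 [-0.421  0.028  0.001] yaw now 3.89 turn(tool z) 0.09
```

Request:
play_rows --deltas '[0, 0.03, 0.04, 0, 0, 0, -0.15, 0.0, 0, 0, 0, -0.15, 0.0, 0, 0, 0, -0.15, 0, 0, 0, 0, 0, 0, 0, 0, 0, 0, 0, 0, 0]'

```text
clock: 9.43
eef_pos: [0.4855, 0.0843, 0.1941]
tool_rot: [0.999, 0.034, 0.001, 0.004]
ft_force: [0.2, 0.1, -3.2]
grip_width: 0.0089
```

```bash
python3 - <<'E'
from h import *
st(); go(NOSE[3]-.0*EX+.0*EY+[0,0,.172],YAW)
E
```

```text
t 9.43 p [0.4855 0.0843 0.1941] yaw/eul [[0.998, 0.068, 0.002], [0.068, -0.998, -0.007], [0.002, 0.007, -1.0]] F [ 0.2  0.1 -3.2] w 0.0089 q [ 0.18  0.25 -0.09  1.24 -0.01  1.68]
target [0.4904 0.0815 0.172 ] shift60 [0.078 0.048 0.368] yaw now 3.87 turn(tool z) 0.07
```

Request:
play_rows --deltas '[0, 0.04, 0.05, 0.12, 0, 0, 0, 0, 0.12, 0, 0, 0, 0, 0.12, 0, 0, 0, 0, 0.03, 0, 0, 0, 0, 0, 0, 0, 0, 0, 0, 0]'

```text
clock: 10.18
eef_pos: [0.4895, 0.0809, 0.171]
tool_rot: [0.999, 0.034, 0.003, 0.004]
ft_force: [-1.2, -0.5, -2.0]
grip_width: 0.009
```

```bash
python3 - <<'E'
from h import *
st(); go(NOSE[3]-.0*EX+.0*EY+[0,0,.172],YAW)
E
```

```text
t 10.18 p [0.4895 0.0809 0.171 ] yaw/eul [[0.998, 0.067, 0.005], [0.067, -0.998, -0.007], [0.005, 0.007, -1.0]] F [-1.2 -0.5 -2. ] w 0.009 q [ 0.17  0.27 -0.12  1.18 -0.01  1.67]
target [0.4904 0.0815 0.172 ] shift60 [ 0.016 -0.01  -0.016] yaw now 3.85 turn(tool z) 0.05
```

Request:
play_rows --deltas '[0, 0, 0, 0.04, 0, 0, 0, 0, 0, 0, 0.25, 0, 0, 0, 0, 0.35, 0, 0, 0, 0, 0.35, 0, 0, 0, 0, 0.35, 0, 0, 0, 0, 0.35, 0, 0, -0.4, 0, 0.35, 0, 0, -0.6, 0, 0.35, 0, 0, -0.6, 0, 0.35, 0, 0, -0.4, 0]'

```text
clock: 11.42
eef_pos: [0.4884, 0.0817, 0.2909]
tool_rot: [0.999, 0.034, 0.001, 0.004]
ft_force: [0.1, 0.3, -0.4]
grip_width: 0.0302
```

```bash
python3 - <<'E'
from h import *
st(); w=cam('wrist','w4');t=cam('top','top1');s=cam('scene','scene1')
o=np.zeros((600,800,3),np.uint8)
o[:384,:512]=w['color']; o[390:600,:300]=cv2.resize(t['color'][130:230,210:353],(300,210)); o[390:600,310:600]=cv2.resize(s['color'][140:240,150:288],(290,210))
cv2.imwrite('pics/chk1.png',o)
for col in('blue','green'): tab(w,col)
E
```

```text
t 11.43 p [0.4884 0.0817 0.2909] yaw/eul [[0.998, 0.067, 0.003], [0.067, -0.998, -0.008], [0.002, 0.008, -1.0]] F [ 0.1  0.3 -0.4] w 0.0302 q [ 0.17  0.21  0.12  1.48 -0.01  1.67]
blue tab top centre [702.2 185.9] size 41.4 132.4 yaw 17.4 mean [711.3 181.4] pix [485.  73.]Traceback (most recent call last):
  File "<stdin>", line 6, in <module>
  File "h.py", line 27, in tab
    i=min([i for i in range(1,n) if s[i][4]>60],key=lambda i:np.linalg.norm(ce[i]-e))
ValueError: min() iterable argument is empty
```

View pics/chk1.png

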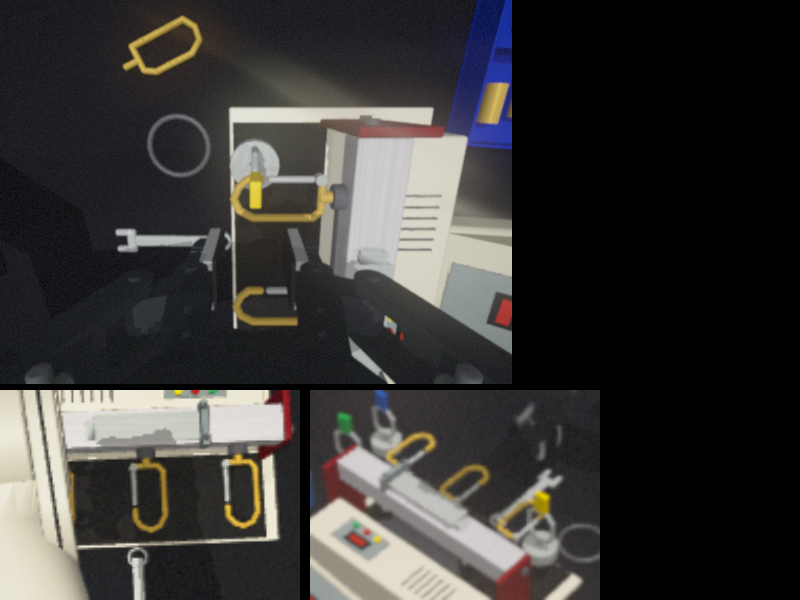

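The yellow weight hangs on hook 3: its tab is at (255,190) and the gate is in line with the nose bar at (300,179). Next is blue.

Request:
play_rows --deltas '[0.5, -0.12, 0.88, 0, 0, 0.5, -0.12, 0.88, 0, 0, 0.5, -0.12, 0.88, 0, 0, 0.5, -0.12, 0.88, 0, 0, 0.5, -0.12, 0.88, 0, 0, 0.5, -0.12, 0.88, 0, 0, 0.5, -0.12, 0.88, 0.1, 0, 0.5, -0.12, 0.88, 0.1, 0, 0.5, 0, 0, 0, 0, 0.5, 0, 0, 0, 0]'

```text
clock: 12.82
eef_pos: [0.4548, -0.3533, 0.2608]
tool_rot: [0.999, 0.036, -0.009, -0.002]
ft_force: [0.0, 0.1, 0.4]
grip_width: 0.0426
```

```bash
python3 - <<'E'
from h import *
st(); w=cam('wrist','w5')
for col in('blue','green'):
  for f in(.7,.8,.9):
    c,d=tab(w,col,f)
  if col=='blue': go([c[0],c[1],.108],d)
E
```

```text
t 12.82 p [ 0.4548 -0.3533  0.2608] yaw/eul [[0.997, 0.072, -0.019], [0.072, -0.997, 0.004], [-0.019, -0.006, -1.0]] F [0.  0.1 0.4] w 0.0426 q [-0.66  0.4   0.31  1.49 -0.01  0.84]
blue tab top centre [ 456.8 -354. ] size 8.3 22.9 yaw 4.5 mean [ 456.9 -353.6] pix [258. 186.]
blue tab top centre [ 456.8 -354. ] size 8.3 21.0 yaw 4.5 mean [ 457.  -353.1] pix [258. 186.]
blue tab top centre [ 456.4 -354. ] size 7.4 19.0 yaw 4.5 mean [ 456.7 -352.9] pix [258. 186.]
target [ 0.4564 -0.354   0.108 ] shift60 [0.074 0.03  2.544] yaw now 4.14 turn(tool z) -0.31
green tab top centre [ 547.  -350.2] size 9.6 23.7 yaw 19.2 mean [ 547.  -350.1] pix [352. 187.]
green tab top centre [ 547.2 -350.4] size 8.9 22.8 yaw 19.6 mean [ 547.2 -350.3] pix [352. 187.]
green tab top centre [ 547.2 -350.4] size 7.7 21.4 yaw 18.7 mean [ 547.2 -350.3] pix [352. 187.]
```

Request:
play_rows --deltas '[0.5, 0.07, 0.03, 0.6, -0.3, 0.5, 0, 0, 0.6, 0, 0.5, 0, 0, 0.6, 0, 0.5, 0, 0, 0.3, 0, 0.5, 0, 0, 0, 0]'

```text
clock: 13.5
eef_pos: [0.4593, -0.3465, 0.1327]
tool_rot: [0.999, 0.044, -0.009, -0.002]
ft_force: [-0.4, 0.4, 0.6]
grip_width: 0.0422
```

```bash
python3 - <<'E'
from h import *
st(); go([.4566,-.354,.108],4.5)
E
```

```text
t 13.5 p [ 0.4593 -0.3465  0.1327] yaw/eul [[0.996, 0.089, -0.017], [0.089, -0.996, 0.003], [-0.017, -0.005, -1.0]] F [-0.4  0.4  0.6] w 0.0422 q [-0.64  0.46  0.06  1.19 -0.01  0.84]
target [ 0.4566 -0.354   0.108 ] shift60 [-0.048  0.123  0.412] yaw now 5.1 turn(tool z) 0.6
```

Request:
play_rows --deltas '[0.5, -0.05, 0.12, 0.2, 0.6, 0.5, 0, 0.0, 0.15, 0, 0.5, 0, 0.03, 0.06, 0, 0.5, 0, 0, 0, 0, 0, 0, 0, 0, 0, 0, 0, 0, 0, 0, 0, 0, 0, 0, 0, 0, 0, 0, 0, 0, 0, 0, 0, 0, 0]'

```text
clock: 14.62
eef_pos: [0.4582, -0.3565, 0.1102]
tool_rot: [0.999, 0.04, -0.007, -0.0]
ft_force: [-0.9, 0.1, -0.6]
grip_width: 0.0091
```

```bash
python3 - <<'E'
from h import *
st(); go([.4566,-.354,.108],4.5)
E
```

```text
t 14.62 p [ 0.4582 -0.3565  0.1102] yaw/eul [[0.997, 0.079, -0.013], [0.079, -0.997, -0.001], [-0.013, -0.001, -1.0]] F [-0.9  0.1 -0.6] w 0.0091 q [-0.66  0.48  0.03  1.13 -0.01  0.83]
target [ 0.4566 -0.354   0.108 ] shift60 [-0.023 -0.044  0.036] yaw now 4.54 turn(tool z) 0.04
```

Request:
play_rows --deltas '[0, 0, 0, -0.5, 0, 0, 0, 0, -0.5, 0, 0, -0.2, -0.2, -0.5, 0, 0, -0.1, -0.8, 0, 0, 0, -0.1, -0.8, 0, 0, 0, 0, -0.8, 0, 0, 0, 0, -0.8, 0, 0, 0, 0, -0.8, 0, 0, 0, 0, -0.8, 0, 0, 0, 0, -0.8, 0, 0, 0, 0, 0, 0, 0, 0, 0, 0, 0, 0]'

```text
clock: 16.12
eef_pos: [0.4009, 0.0016, 0.1954]
tool_rot: [0.999, 0.04, -0.014, -0.006]
ft_force: [0.0, -0.8, -4.9]
grip_width: 0.0089
```

```bash
python3 - <<'E'
from h import *
st(); go(NOSE[2]-.09*EX+.041*EY+[0,0,.192],YAW)
go(NOSE[2]+.025*EX+.041*EY+[0,0,.192],YAW)
E
```

```text
t 16.12 p [0.4009 0.0016 0.1954] yaw/eul [[0.996, 0.079, -0.029], [0.08, -0.997, 0.01], [-0.028, -0.013, -1.0]] F [ 0.  -0.8 -4.9] w 0.0089 q [-0.    0.09 -0.27  1.24  0.01  1.49]
target [ 0.4062 -0.0083  0.192 ] shift60 [0.076 0.171 0.052] yaw now 4.57 turn(tool z) 0.77
target [ 0.5209 -0.0006  0.192 ] shift60 [ 1.991  0.196 -0.002] yaw now 4.57 turn(tool z) 0.77
```

Request:
play_rows --deltas '[0, 0.1, 0.15, 0.04, 0.7, 0, 0.1, 0, 0, 0, 0, 0.45, 0.01, 0, 0, 0, 0.45, 0.01, 0, 0, 0, 0.45, 0, 0, 0, 0, 0.35, 0, 0, 0, 0, 0, 0, 0, 0, 0, 0, 0, 0, 0]'

```text
clock: 17.12
eef_pos: [0.5215, -0.0104, 0.186]
tool_rot: [1.0, 0.025, -0.016, -0.006]
ft_force: [0.5, 0.1, -4.9]
grip_width: 0.0093
```

```bash
python3 - <<'E'
from h import *
st(); go(NOSE[2]+.026*EX+.041*EY+[0,0,.192],YAW)
go(NOSE[2]+.026*EX+.004*EY+[0,0,.192],YAW)
E
```

```text
t 17.12 p [ 0.5215 -0.0104  0.186 ] yaw/eul [[0.998, 0.05, -0.032], [0.051, -0.999, 0.01], [-0.032, -0.012, -0.999]] F [ 0.5  0.1 -4.9] w 0.0093 q [-0.03  0.33  0.01  1.28  0.01  1.49]
target [ 0.5219 -0.0006  0.192 ] shift60 [ 0.013 -0.165 -0.098] yaw now 2.9 turn(tool z) -0.9
target [ 0.5244 -0.0375  0.192 ] shift60 [ 0.022  0.451 -0.106] yaw now 2.9 turn(tool z) -0.9
```

Request:
play_rows --deltas '[0, 0.02, 0.12, -0.1, -0.9, 0, 0, 0.17, 0, 0, 0, 0, 0.16, 0, 0, 0, 0, 0, 0, 0, 0, 0, 0, 0, 0]'

```text
clock: 17.75
eef_pos: [0.5224, -0.0374, 0.1924]
tool_rot: [0.999, 0.033, -0.017, -0.009]
ft_force: [0.1, 3.5, -4.6]
grip_width: 0.0089
```

```bash
python3 - <<'E'
from h import *
st(); go(NOSE[2]+.026*EX+.004*EY+[0,0,.192],YAW)
go(NOSE[2]-.003*EX+.004*EY+[0,0,.192],YAW)
E
```

```text
t 17.75 p [ 0.5224 -0.0374  0.1924] yaw/eul [[0.997, 0.067, -0.034], [0.067, -0.998, 0.017], [-0.033, -0.019, -0.999]] F [ 0.1  3.5 -4.6] w 0.0089 q [-0.08  0.34  0.03  1.3   0.01  1.42]
target [ 0.5244 -0.0375  0.192 ] shift60 [0.033 0.005 0.005] yaw now 3.85 turn(tool z) 0.05
target [ 0.4954 -0.0394  0.192 ] shift60 [-0.45   0.004  0.021] yaw now 3.85 turn(tool z) 0.05
```

Request:
play_rows --deltas '[0, 0.0, 0.03, 0, 0, 0, -0.15, 0.0, 0, 0, 0, -0.15, 0.0, 0, 0, 0, -0.14, 0, 0, 0, 0, 0, 0, 0, 0, 0, 0, 0, 0, 0]'

```text
clock: 18.5
eef_pos: [0.4946, -0.0433, 0.1936]
tool_rot: [0.999, 0.033, -0.016, -0.006]
ft_force: [0.4, -0.4, -5.7]
grip_width: 0.0089
```

```bash
python3 - <<'E'
from h import *
st(); go(NOSE[2]-.0*EX+.0*EY+[0,0,.169],YAW)
E
```

```text
t 18.5 p [ 0.4946 -0.0433  0.1936] yaw/eul [[0.997, 0.066, -0.033], [0.067, -0.998, 0.011], [-0.032, -0.013, -0.999]] F [ 0.4 -0.4 -5.7] w 0.0089 q [-0.09  0.28 -0.04  1.28  0.01  1.41]
target [ 0.4987 -0.0432  0.169 ] shift60 [0.082 0.009 0.407] yaw now 3.82 turn(tool z) 0.02
```

Request:
play_rows --deltas '[0, 0.06, 0, 0.13, 0, 0, 0, 0, 0.13, 0, 0, 0, 0, 0.12, 0, 0, 0, 0, 0.03, 0, 0, 0, 0, 0, 0, 0, 0, 0, 0, 0]'

```text
clock: 19.25
eef_pos: [0.4988, -0.043, 0.1695]
tool_rot: [0.999, 0.033, -0.014, -0.006]
ft_force: [-1.2, 0.4, -2.2]
grip_width: 0.0089
```

```bash
python3 - <<'E'
from h import *
st()
E
```

```text
t 19.25 p [ 0.4988 -0.043   0.1695] yaw/eul [[0.997, 0.066, -0.029], [0.067, -0.998, 0.01], [-0.029, -0.012, -1.0]] F [-1.2  0.4 -2.2] w 0.0089 q [-0.09  0.3  -0.08  1.22  0.01  1.41]
```

Request:
play_rows --deltas '[0, 0, 0, 0.03, 0, 0.25, 0, 0, 0, 0, 0.35, 0, 0, 0, 0, 0.35, 0, 0, 0, 0, 0.35, 0, 0, 0, 0, 0.35, 0, 0, -0.4, 0, 0.35, 0, 0, -0.6, 0, 0.35, 0, 0, -0.6, 0, 0.35, 0, 0, -0.4, 0]'

```text
clock: 20.38
eef_pos: [0.5021, -0.0441, 0.2895]
tool_rot: [0.999, 0.033, -0.016, -0.006]
ft_force: [0.3, 0.5, -0.4]
grip_width: 0.0297
```

Request:
play_rows --deltas '[0.5, 0.08, 0.85, 0, 0, 0.5, 0.08, 0.85, 0, 0, 0.5, 0.08, 0.85, 0, 0, 0.5, 0.08, 0.85, 0.1, 0, 0.5, 0.08, 0.85, 0.2, 0, 0.5, 0.05, 0.85, 0.2, 0, 0.5, 0, 0, 0, 0, 0.5, 0, 0, 0, 0]'

```text
clock: 21.38
eef_pos: [0.5537, -0.3557, 0.2551]
tool_rot: [0.999, 0.035, -0.012, -0.006]
ft_force: [-0.4, 0.4, 0.2]
grip_width: 0.0428
```

```bash
python3 - <<'E'
from h import *
st(); w=cam('wrist','w6')
for f in(.7,.8,.9): c,d=tab(w,'green',f)
go([c[0],c[1],.108],d)
E
```

```text
t 21.38 p [ 0.5537 -0.3557  0.2551] yaw/eul [[0.997, 0.071, -0.024], [0.071, -0.997, 0.011], [-0.023, -0.013, -1.0]] F [-0.4  0.4  0.2] w 0.0428 q [-0.57  0.6   0.61  1.61 -0.    0.93]
green tab top centre [ 547.7 -350.1] size 9.0 23.4 yaw 17.8 mean [ 547.7 -350.1] pix [250. 181.]
green tab top centre [ 547.6 -350.1] size 8.5 22.3 yaw 18.9 mean [ 547.6 -349.9] pix [250. 181.]
green tab top centre [ 547.3 -350.4] size 7.9 21.0 yaw 17.7 mean [ 547.2 -349.6] pix [250. 181.]
target [ 0.5473 -0.3504  0.108 ] shift60 [-0.039 -0.06   2.45 ] yaw now 4.09 turn(tool z) -13.65
```

Request:
play_rows --deltas '[0.5, -0.04, -0.06, 0, -7, 0.5, 0, 0, 0, -7, 0.5, 0, 0, 0.5, 0, 0.5, 0, 0, 0.6, 0, 0.5, 0, 0, 0.6, 0, 0.5, 0, 0, 0.3, 0, 0.5, 0, 0, 0, 0]'

```text
clock: 22.3
eef_pos: [0.5523, -0.3404, 0.1412]
tool_rot: [0.986, 0.168, -0.006, -0.004]
ft_force: [0.4, 0.2, -0.2]
grip_width: 0.0425
```

```bash
python3 - <<'E'
from h import *
st(); go([.5475,-.3501,.108],18.3)
E
```

```text
t 22.3 p [ 0.5523 -0.3404  0.1412] yaw/eul [[0.943, 0.332, -0.014], [0.332, -0.943, 0.006], [-0.011, -0.01, -1.0]] F [ 0.4  0.2 -0.2] w 0.0425 q [-0.55  0.6   0.31  1.3  -0.    0.68]
target [ 0.5475 -0.3501  0.108 ] shift60 [-0.122  0.132  0.553] yaw now 19.4 turn(tool z) 1.1
```

Request:
play_rows --deltas '[0.5, -0.12, 0.13, 0.15, 1, 0.5, -0.02, 0.03, 0.25, 0, 0.5, 0, 0.03, 0.15, 0, 0.5, 0, 0, 0, 0, 0, 0, 0, 0, 0, 0, 0, 0, 0, 0, 0, 0, 0, 0, 0, 0, 0, 0, 0, 0, 0, 0, 0, 0, 0]'

```text
clock: 23.42
eef_pos: [0.5493, -0.355, 0.1102]
tool_rot: [0.987, 0.16, -0.004, -0.002]
ft_force: [-0.1, -0.3, -1.3]
grip_width: 0.0088
```

```bash
python3 - <<'E'
from h import *
st(); go([.5475,-.3501,.108],18.3)
E
```

```text
t 23.43 p [ 0.5493 -0.355   0.1102] yaw/eul [[0.949, 0.316, -0.009], [0.316, -0.949, 0.002], [-0.008, -0.005, -1.0]] F [-0.1 -0.3 -1.3] w 0.0088 q [-0.57  0.62  0.27  1.23 -0.    0.68]
target [ 0.5475 -0.3501  0.108 ] shift60 [-0.002 -0.087  0.038] yaw now 18.4 turn(tool z) 0.1
```

Request:
play_rows --deltas '[0, 0, 0, -0.5, 0, 0, 0, 0, -0.5, 0, 0, 0, 0, -0.4, 7.3, 0, 0, 0, 0, 7.3, 0, -0.6, 0, 0, 0, 0, -0.7, 0, 0, 0, 0, -0.7, -0.6, 0, 0, 0, 0, -0.8, 0, 0, 0, 0, -0.8, 0, 0, 0, 0, -0.8, 0, 0, 0, 0, -0.7, 0, 0, 0, 0, 0, 0, 0]'

```text
clock: 24.92
eef_pos: [0.4077, -0.131, 0.1912]
tool_rot: [1.0, 0.028, -0.012, -0.007]
ft_force: [0.4, -0.3, -4.0]
grip_width: 0.0088
```

```bash
python3 - <<'E'
from h import *
st(); go(NOSE[1]-.09*EX+.039*EY+[0,0,.192],YAW)
go(NOSE[1]+.026*EX+.039*EY+[0,0,.192],YAW)
E
```

```text
t 24.93 p [ 0.4077 -0.131   0.1912] yaw/eul [[0.998, 0.057, -0.023], [0.057, -0.998, 0.014], [-0.023, -0.015, -1.0]] F [ 0.4 -0.3 -4. ] w 0.0088 q [-0.31  0.14 -0.22  1.23  0.01  1.2 ]
target [ 0.4146 -0.135   0.192 ] shift60 [ 0.111  0.073 -0.017] yaw now 3.26 turn(tool z) -0.54
target [ 0.5303 -0.1273  0.192 ] shift60 [ 2.044  0.054 -0.061] yaw now 3.26 turn(tool z) -0.54
```

Request:
play_rows --deltas '[0, 0.1, 0.03, -0.04, -0.5, 0, 0.4, 0, -0.02, 0, 0, 0.45, 0, -0.02, 0, 0, 0.45, 0, -0.02, 0, 0, 0.45, 0, -0.02, 0, 0, 0.1, 0, 0, 0, 0, 0, 0, 0, 0, 0, 0, 0, 0, 0]'

```text
clock: 25.92
eef_pos: [0.5299, -0.1331, 0.1937]
tool_rot: [0.999, 0.029, -0.012, -0.006]
ft_force: [-0.2, 0.8, -4.3]
grip_width: 0.0089
```

```bash
python3 - <<'E'
from h import *
st(); go(NOSE[1]+.026*EX+.039*EY+[0,0,.192],YAW)
go(NOSE[1]+.026*EX+.002*EY+[0,0,.192],YAW)
E
```

```text
t 25.93 p [ 0.5299 -0.1331  0.1937] yaw/eul [[0.998, 0.057, -0.025], [0.058, -0.998, 0.012], [-0.024, -0.013, -1.0]] F [-0.2  0.8 -4.3] w 0.0089 q [-0.25  0.37  0.09  1.31  0.01  1.26]
target [ 0.5303 -0.1273  0.192 ] shift60 [ 0.013 -0.096  0.029] yaw now 3.3 turn(tool z) -0.5
target [ 0.5328 -0.1642  0.192 ] shift60 [0.019 0.521 0.021] yaw now 3.3 turn(tool z) -0.5
```

Request:
play_rows --deltas '[0, 0.02, 0.17, 0.02, -0.5, 0, 0.01, 0.17, 0, 0, 0, 0.01, 0.16, 0, 0, 0, 0, 0, 0, 0, 0, 0, 0, 0, 0]'

```text
clock: 26.55
eef_pos: [0.5316, -0.1626, 0.1919]
tool_rot: [0.999, 0.033, -0.014, -0.01]
ft_force: [-1.1, 3.8, -1.9]
grip_width: 0.0087
```

```bash
python3 - <<'E'
from h import *
st(); go(NOSE[1]+.026*EX+.002*EY+[0,0,.192],YAW)
go(NOSE[1]-.003*EX+.001*EY+[0,0,.192],YAW)
E
```

```text
t 26.55 p [ 0.5316 -0.1626  0.1919] yaw/eul [[0.997, 0.066, -0.028], [0.067, -0.998, 0.019], [-0.027, -0.021, -0.999]] F [-1.1  3.8 -1.9] w 0.0087 q [-0.3   0.4   0.12  1.33  0.01  1.2 ]
target [ 0.5328 -0.1642  0.192 ] shift60 [ 0.018  0.029 -0.003] yaw now 3.83 turn(tool z) 0.03
target [ 0.5039 -0.1671  0.192 ] shift60 [-0.465  0.045  0.01 ] yaw now 3.83 turn(tool z) 0.03
```

Request:
play_rows --deltas '[0, 0.0, 0.05, 0, 0, 0, -0.15, 0.0, 0, 0, 0, -0.15, 0.0, 0, 0, 0, -0.15, 0, 0, 0, 0, 0, 0, 0, 0, 0, 0, 0, 0, 0]'

```text
clock: 27.3
eef_pos: [0.5036, -0.17, 0.1934]
tool_rot: [0.999, 0.033, -0.013, -0.007]
ft_force: [-0.5, 0.9, -3.3]
grip_width: 0.0088
```

```bash
python3 - <<'E'
from h import *
st(); go(NOSE[1]-.0*EX-.004*EY+[0,0,.169],YAW)
E
```

```text
t 27.3 p [ 0.5036 -0.17    0.1934] yaw/eul [[0.998, 0.066, -0.026], [0.066, -0.998, 0.013], [-0.025, -0.014, -1.0]] F [-0.5  0.9 -3.3] w 0.0088 q [-0.33  0.34  0.05  1.3   0.    1.18]
target [ 0.5072 -0.1719  0.169 ] shift60 [0.069 0.041 0.404] yaw now 3.78 turn(tool z) -0.02
```

Request:
play_rows --deltas '[0, 0.06, 0.03, 0.13, 0, 0, 0, 0, 0.13, 0, 0, 0, 0, 0.12, 0, 0, 0, 0, 0.03, 0, 0, 0, 0, 0, 0, 0, 0, 0, 0, 0]'

```text
clock: 28.05
eef_pos: [0.5081, -0.1718, 0.1696]
tool_rot: [0.999, 0.033, -0.011, -0.006]
ft_force: [-1.3, 0.2, -1.7]
grip_width: 0.0088
```

```bash
python3 - <<'E'
from h import *
st()
E
```

```text
t 28.05 p [ 0.5081 -0.1718  0.1696] yaw/eul [[0.998, 0.066, -0.022], [0.066, -0.998, 0.011], [-0.021, -0.012, -1.0]] F [-1.3  0.2 -1.7] w 0.0088 q [-0.33  0.36  0.01  1.24  0.    1.18]
```

Request:
play_rows --deltas '[0, 0, 0, 0.03, 0, 0.25, 0, 0, 0, 0, 0.35, 0, 0, 0, 0, 0.35, 0, 0, 0, 0, 0.35, 0, 0, 0, 0, 0.35, 0, 0, -0.4, 0, 0.35, 0, 0, -0.6, 0, 0.35, 0, 0, -0.6, 0, 0.35, 0, 0, -0.4, 0]'

```text
clock: 29.18
eef_pos: [0.5102, -0.1728, 0.2887]
tool_rot: [0.999, 0.033, -0.013, -0.007]
ft_force: [0.0, -0.7, -0.2]
grip_width: 0.0301
```

Request:
play_rows --deltas '[0.8, -0.02, -0.85, 0, 0, 0.8, -0.02, -0.85, 0, 0, 0.8, -0.02, -0.85, 0, 0, 0.8, -0.02, -0.85, 0, 0, 0.8, -0.02, -0.85, 0, 0, 0.8, -0.02, -0.85, 0, 0, 0.8, -0.02, -0.85, 0, 0, 0.8, -0.02, -0.85, 0, 0, 0.8, -0.02, -0.85, 0, 0, 0.8, 0, -0.8, 0, 0, 0.8, 0, 0, 0, 0, 0.8, 0, 0, 0, 0]'

```text
clock: 30.68
eef_pos: [0.4684, 0.3473, 0.2958]
tool_rot: [0.999, 0.032, -0.009, -0.005]
ft_force: [-0.1, -0.8, -0.2]
grip_width: 0.068
```

```bash
python3 - <<'E'
from h import *
st(); w=cam('wrist','w7');t=cam('top','top2');s=cam('scene','scene2')
o=np.zeros((600,800,3),np.uint8)
o[:384,:512]=w['color']; o[390:600,:300]=cv2.resize(t['color'][130:230,210:353],(300,210)); o[390:600,310:600]=cv2.resize(s['color'][140:240,150:288],(290,210))
cv2.imwrite('pics/chk2.png',o)
E
```

```text
t 30.68 p [0.4684 0.3473 0.2958] yaw/eul [[0.998, 0.063, -0.018], [0.063, -0.998, 0.01], [-0.017, -0.011, -1.0]] F [-0.1 -0.8 -0.2] w 0.068 q [0.63 0.41 0.4  1.58 0.02 2.14]
```

View pics/chk2.png

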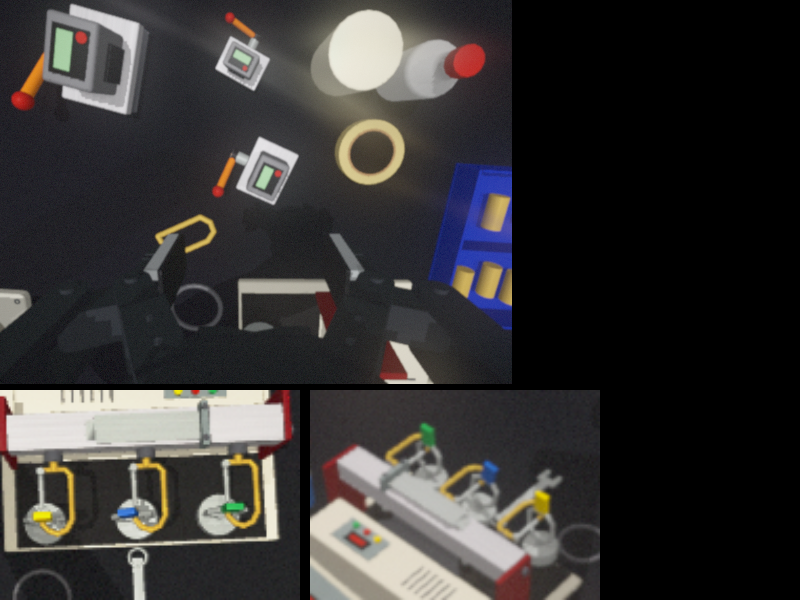

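All three weights hang with their gates in line with the nose bars. The middle counter is at wrist pixel (267,170), with its knob at (240,158) and handle ball at (217,190). The large one is at (95,55) and the small one at (243,62).

```bash
cat > ctr.py <<'E'
from h import *
def counter(w,px,half=48,dbg=None):
    x0,y0=int(px[0]-half),int(px[1]-half); im=w['color'][max(y0,0):y0+2*half,x0:x0+2*half]; y0=max(y0,0)
    hsv=cv2.cvtColor(im,cv2.COLOR_BGR2HSV)
    m=cv2.inRange(hsv,(0,0,165),(180,45,255)); n,l,s,ce=cv2.connectedComponentsWithStats(m)
    i=1+np.argmax(s[1:,4]); pts=np.argwhere(l==i)[:,::-1]+[x0,y0]
    q=np.array([plane(w,u,v,.024)[:2] for u,v in pts])*1000
    r=cv2.minAreaRect(q.astype(np.float32)); print('plate',np.round(r[0],1),np.round(r[1],1),round(r[2],1))
    h=cv2.convexHull(pts.astype(np.int32)); a=cv2.approxPolyDP(h,3,True)[:,0]
    print('hull corners',[(c.tolist(),(plane(w,*c,.024)[:2]*1000).round(0).tolist()) for c in a])
    d=cv2.inRange(hsv,(0,0,60),(180,60,140)); n,l,s,ce=cv2.connectedComponentsWithStats(d)
    for i in range(1,n):
        if s[i][4]>60: 
            q=np.array([plane(w,u+x0,v+y0,.068)[:2] for v,u in np.argwhere(l==i)])*1000; r=cv2.minAreaRect(q.astype(np.float32)); print('grey',s[i],np.round(r[0],1),np.round(r[1],1),round(r[2],1))
E
python3 - <<'E'
from ctr import *
w=load('wrist'); counter(w,(262,170))
print(plane(w,267,170,.04))
E
```

```text
plate [475.4 336.6] [79.8 77.4] 69.0
hull corners [([297, 155], [524.0, 359.0]), ([274, 203], [498.0, 287.0]), ([237, 188], [443.0, 306.0]), ([236, 157], [440.0, 351.0]), ([259, 137], [470.0, 381.0])]
grey [  14    3   80   81 1117] [480.3 350.2] [95.3 93.7] 64.7
grey [ 33  29  41  37 189] [475.  348.8] [58.7 31.1] 32.1
grey [ 37  40  33  34 378] [483.5 332.7] [37.9 29.6] 69.1
[0.48355892 0.3385399  0.04      ]
```

Request:
play_rows --deltas '[0.68, 0.25, 0.22, 0, 8, 0.68, 0, 0, 0, 8, 0.68, 0, 0, 0, 8, 0.68, 0, 0, 0.7, 0, 0.68, 0, 0, 0.7, 0, 0.68, 0, 0, 0.7, 0, 0.68, 0, 0, 0.2, 0, 0.68, 0, 0, 0, 0, 0.68, 0, 0, 0, 0]'

```text
clock: 31.95
eef_pos: [0.4889, 0.3263, 0.162]
tool_rot: [0.981, -0.193, -0.005, -0.008]
ft_force: [0.6, 0.7, 0.8]
grip_width: 0.0577
```

```bash
python3 - <<'E'
from ctr import *
st(); go([.4837,.3333,.028],-20.3)
w=cam('wrist','w8'); p=proj(w,[.4837,.3333,.03]); print(p); counter(w,p,75)
im=w['color']; x,y=p.astype(int); cv2.imwrite('pics/crop4.png',cv2.resize(im[max(0,y-120):y+120,x-140:x+140],None,fx=2,fy=2))
E
```

```text
t 31.95 p [0.4889 0.3263 0.162 ] yaw/eul [[0.925, -0.379, -0.007], [-0.379, -0.925, 0.017], [-0.013, -0.013, -1.0]] F [0.6 0.7 0.8] w 0.0577 q [0.58 0.45 0.12 1.24 0.02 2.54]
target [0.4837 0.3333 0.028 ] shift60 [-0.095 -0.046  2.235] yaw now -22.25 turn(tool z) -1.95
[246.97300269 180.51172414]
plate [476.3 336.4] [79.3 75.6] 69.0
hull corners [([276, 216], [496.0, 288.0]), ([219, 218], [442.0, 307.0]), ([200, 180], [441.0, 350.0]), ([214, 139], [470.0, 380.0]), ([278, 138], [525.0, 359.0])]
grey [  10    0  140  117 7601] [494.8 351.1] [ 94.5 110.5] 67.7
grey [ 52  49  45   7 266] [494.1 359.2] [ 4.8 35.3] 67.8
grey [  0 125  20  25 287] [412.3 312.4] [26.8 10. ] 40.2
```

View pics/crop4.png

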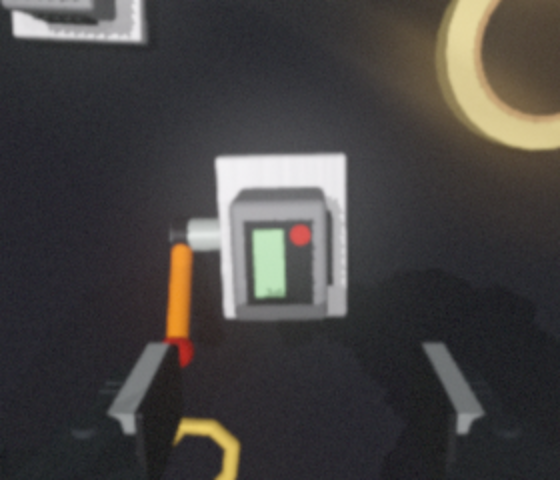

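Request:
play_rows --deltas '[0.68, -0.1, -0.04, 0.2, -1.6, 0.68, 0, 0, 0.6, 0, 0.68, 0, 0, 0.6, 0, 0.68, 0, 0, 0, 0, 0.68, 0, 0, 0, 0]'

```text
clock: 32.62
eef_pos: [0.4861, 0.3366, 0.0809]
tool_rot: [0.984, -0.176, -0.001, -0.012]
ft_force: [0.4, 0.5, 0.0]
grip_width: 0.0578
```

```bash
python3 - <<'E'
from ctr import *
st(); go([.4834,.3334,.028],-20.7)
E
```

```text
t 32.62 p [0.4861 0.3366 0.0809] yaw/eul [[0.938, -0.347, 0.002], [-0.347, -0.938, 0.024], [-0.006, -0.023, -1.0]] F [0.4 0.5 0. ] w 0.0578 q [ 0.6   0.51 -0.01  1.04  0.02  2.52]
target [0.4834 0.3334 0.028 ] shift60 [-0.019  0.086  0.881] yaw now -20.28 turn(tool z) 0.42
```

Request:
play_rows --deltas '[0.68, -0.02, 0.06, 0.3, 0.4, 0.68, 0, 0.02, 0.35, 0, 0.68, 0, 0.02, 0.2, 0, 0.68, 0, 0, 0, 0, 0, 0, 0, 0, 0, 0, 0, 0, 0, 0, 0, 0, 0, 0, 0, 0, 0, 0, 0, 0]'

```text
clock: 33.62
eef_pos: [0.4874, 0.337, 0.0375]
tool_rot: [0.984, -0.179, 0.003, -0.017]
ft_force: [-1.8, -0.5, -1.6]
grip_width: 0.039
```

```bash
python3 - <<'E'
from ctr import *
st(); go([.4834,.3334,.028],-20.7)
E
```

```text
t 33.62 p [0.4874 0.337  0.0375] yaw/eul [[0.936, -0.351, 0.013], [-0.351, -0.936, 0.033], [0.0, -0.035, -0.999]] F [-1.8 -0.5 -1.6] w 0.039 q [ 0.59  0.55 -0.07  0.93  0.02  2.52]
target [0.4834 0.3334 0.028 ] shift60 [-0.041  0.085  0.156] yaw now -20.58 turn(tool z) 0.12
```

Request:
play_rows --deltas '[0, 0, 0, -0.4, 0, 0, 0, 0, -0.6, 0, 0, 0, 0, -0.6, 0, 0, 0, 0, -0.6, 0, 0, 0, 0, -0.6, 0, 0, 0, 0, -0.5, -8.2, 0, 0, 0, 0, -8.2, 0, 0, 0, 0, -8.2, 0, 0, 0, 0, 0, 0, 0, 0, 0, 0]'

```text
clock: 34.88
eef_pos: [0.4825, 0.3267, 0.2348]
tool_rot: [0.999, 0.039, 0.001, -0.011]
ft_force: [0.0, 0.1, -4.3]
grip_width: 0.0392
```

```bash
python3 - <<'E'
from ctr import *
st(); cam('wrist','w9')
RH=N2-.018*EY+.091*EX+.022*EX; print('railhome',RH,'mouth',RH+.08*EY)
go(RH+.135*EY+[0,0,.225],YAW)
s=cam('scene','scene3');t=cam('top','top3')
o=np.zeros((600,800,3),np.uint8); o[:384,:512]=load('wrist')['color']; o[390:,:300]=cv2.resize(t['color'][100:205,140:290],(300,210)); o[390:,310:730]=cv2.resize(s['color'][150:290,180:460],(420,210))
cv2.imwrite('pics/chk3.png',o)
E
```

```text
t 34.88 p [0.4825 0.3267 0.2348] yaw/eul [[0.997, 0.079, 0.002], [0.079, -0.997, 0.022], [0.004, -0.022, -1.0]] F [ 0.   0.1 -4.3] w 0.0392 q [0.59 0.39 0.23 1.39 0.02 2.08]
railhome [ 0.6126445  -0.05367148  0.        ] mouth [0.60734258 0.02615264 0.        ]
target [0.6037 0.081  0.225 ] shift60 [1.689 4.244 0.076] yaw now 4.53 turn(tool z) 0.73
```

View pics/chk3.png

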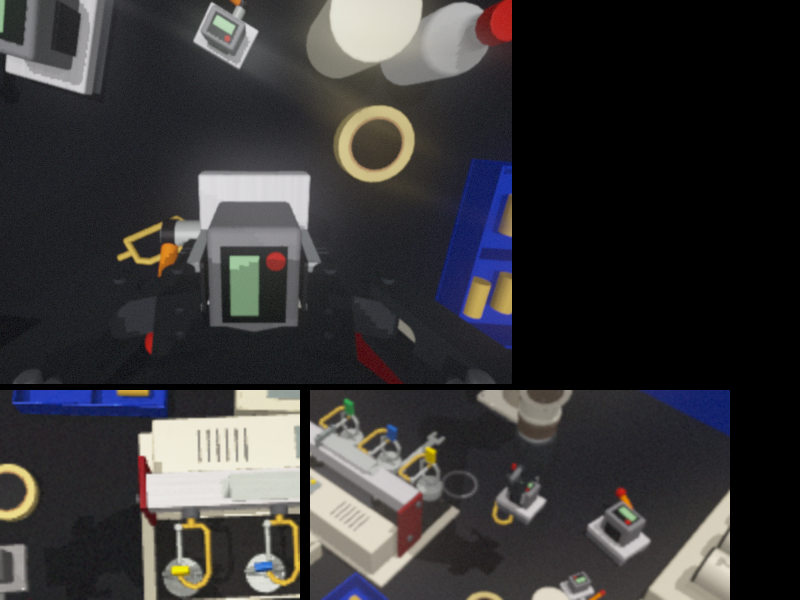

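```bash
python3 - <<'E'
from ctr import *
t0=dict(np.load('last_top.npz')); im=cv2.imread('pics/top0.png')
O=N2-.018*EY+.091*EX
f=lambda x,y,z:proj(t0,O+x*EX+y*EY+[0,0,z]).round(1).tolist()
print('mouth F/B',f(.003,.08,.181),f(.041,.08,.181),'taper end',f(.003,.068,.184),f(.041,.068,.184),'stop',f(.003,-.07,.184),f(.041,-.07,.184),'beam front L/R',f(0,.185,.17),f(0,-.185,.17),'back',f(.05,.185,.17),f(.05,-.185,.17))
cv2.imwrite('pics/crop5.png',cv2.resize(im[128:170,205:355],(750,210),interpolation=cv2.INTER_CUBIC))
E
```

```text
mouth F/B [250.9, 154.2] [250.3, 140.6] taper end [255.2, 153.8] [254.6, 140.2] stop [305.4, 151.8] [304.6, 138.2] beam front L/R [213.1, 157.6] [345.7, 152.1] back [212.5, 139.9] [344.6, 134.6]
```

View pics/crop5.png

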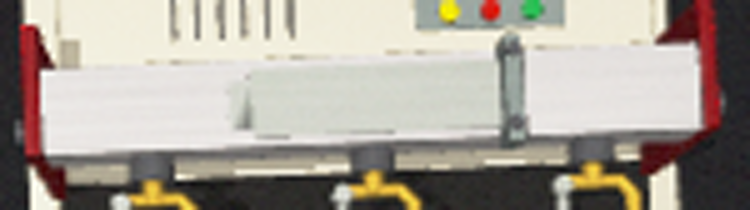

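The crop shows the rail from (255,155)/(255,142) at the taper to the stop near (305,154)/(305,140). That is about 1.5 to 2 px nearer than I predicted, so I'll cross-check with the earlier wrist image.

```bash
python3 - <<'E'
from ctr import *
t=load('top'); O=N2-.018*EY+.091*EX
im=cv2.imread('pics/top0.png'); print('junc pred top',proj(t,N2+.012*EX+[0,0,.15]),proj(t,NOSE[1]+.012*EX+[0,0,.15]),proj(t,NOSE[3]+.012*EX+[0,0,.15]))
hsv=cv2.cvtColor(im,cv2.COLOR_BGR2HSV)
for k in(1,2,3):
    u,v=proj(t,NOSE[k]+.012*EX+[0,0,.15]).round().astype(int); print(k,[(r,hsv[r,u-1:u+2,1].tolist()) for r in range(v-5,v+6)])
# beam edges from top: edge rows along columns, gradient of gray
g=cv2.GaussianBlur(cv2.cvtColor(im,cv2.COLOR_BGR2GRAY),(3,3),0).astype(int)
for u in(225,240,320,335): print(u,[(r,int(g[r,u])) for r in range(130,166)])
E
```

```text
junc pred top [274.05533845 184.11330355] [318.184591   182.24050408] [229.75533405 185.99334955]
1 [(177, [16, 14, 15]), (178, [16, 13, 12]), (179, [12, 13, 16]), (180, [12, 12, 10]), (181, [13, 11, 14]), (182, [13, 13, 10]), (183, [20, 22, 27]), (184, [125, 168, 136]), (185, [183, 183, 183]), (186, [186, 178, 184]), (187, [169, 180, 184])]
2 [(179, [13, 15, 13]), (180, [16, 13, 6]), (181, [14, 14, 14]), (182, [12, 12, 11]), (183, [14, 14, 11]), (184, [17, 12, 14]), (185, [15, 29, 33]), (186, [143, 183, 147]), (187, [182, 177, 173]), (188, [190, 183, 172]), (189, [181, 182, 183])]
3 [(181, [14, 14, 17]), (182, [14, 13, 19]), (183, [12, 16, 11]), (184, [12, 15, 17]), (185, [14, 12, 18]), (186, [12, 14, 13]), (187, [49, 48, 38]), (188, [184, 185, 133]), (189, [183, 187, 152]), (190, [183, 181, 157]), (191, [186, 185, 148])]
225 [(130, 237), (131, 237), (132, 237), (133, 237), (134, 237), (135, 238), (136, 238), (137, 238), (138, 238), (139, 238), (140, 234), (141, 228), (142, 227), (143, 229), (144, 229), (145, 229), (146, 228), (147, 228), (148, 230), (149, 231), (150, 230), (151, 23
[... 765 characters left out ...]
, (143, 226), (144, 228), (145, 228), (146, 229), (147, 229), (148, 229), (149, 229), (150, 230), (151, 230), (152, 229), (153, 223), (154, 185), (155, 121), (156, 87), (157, 86), (158, 87), (159, 83), (160, 71), (161, 62), (162, 89), (163, 149), (164, 170), (165, 123)]
335 [(130, 225), (131, 223), (132, 221), (133, 222), (134, 218), (135, 206), (136, 202), (137, 216), (138, 225), (139, 225), (140, 225), (141, 225), (142, 225), (143, 226), (144, 227), (145, 227), (146, 226), (147, 226), (148, 228), (149, 228), (150, 228), (151, 226), (152, 224), (153, 194), (154, 138), (155, 100), (156, 71), (157, 42), (158, 34), (159, 35), (160, 36), (161, 43), (162, 89), (163, 157), (164, 187), (165, 185)]
```

```bash
python3 - <<'E'
from ctr import *
w=load('wrist'); o=st(); T=o['eef_pos']; M=R.from_quat(o['tool_rot']).as_matrix(); 
C=T-[0,0,.0375]; ex=np.array([M[0,0],M[1,0],0]); ey=-np.array([M[0,1],M[1,1],0])
f=lambda x,y,z:proj(w,C+x*ex+y*ey+[0,0,z]).round(1).tolist()
for dy in(0,-.005): print(dy,'plate +y corners',f(-.0305,.04+dy,.024),f(.0305,.04+dy,.024),'housing top',f(-.02,.026+dy,.068),f(.02,.026+dy,.068),f(-.02,-.026+dy,.068),f(.02,-.026+dy,.068))
im=w['color']; g=cv2.cvtColor(im,cv2.COLOR_BGR2GRAY).astype(int)
print('row190',[(u,int(g[190,u])) for u in list(range(194,206))+list(range(302,316))])
print('row315',[(u,int(g[315,u])) for u in list(range(200,216))+list(range(290,308))])
print('col285',[(v,int(g[v,285])) for v in list(range(166,182))+list(range(196,216))+list(range(225,245))+list(range(312,332))])
E
```

```text
t 35.02 p [0.4827 0.3268 0.235 ] yaw/eul [[0.997, 0.08, 0.002], [0.08, -0.997, 0.022], [0.004, -0.022, -1.0]] F [-0.1 -1.  -5.1] w 0.0392 q [0.59 0.39 0.23 1.39 0.02 2.08]
0 plate +y corners [195.3, 164.5] [309.7, 164.2] housing top [202.9, 216.7] [302.5, 216.3] [208.1, 327.3] [297.9, 326.9]
-0.005 plate +y corners [195.7, 173.7] [309.3, 173.4] housing top [203.5, 228.3] [302.0, 228.0] [208.6, 336.8] [297.5, 336.4]
row190 [(194, 58), (195, 63), (196, 59), (197, 61), (198, 124), (199, 186), (200, 206), (201, 215), (202, 217), (203, 220), (204, 219), (205, 220), (302, 213), (303, 214), (304, 216), (305, 214), (306, 215), (307, 208), (308, 189), (309, 130), (310, 77), (311, 65), (312, 71), (313, 66), (314, 67), (315, 66)]
row315 [(200, 32), (201, 34), (202, 33), (203, 26), (204, 19), (205, 30), (206, 27), (207, 25), (208, 29), (209, 54), (210, 81), (211, 88), (212, 96), (213, 95), (214, 95), (215, 97), (290, 95), (291, 96), (292, 93), (293, 94), (294, 93), (295, 92), (296, 90), (297, 78), (298, 54), (299, 40), (300, 33), (301, 37), (302, 37), (303, 34), (304, 34), (305, 31), (306, 31), 
[... 199 characters left out ...]
 215), (196, 215), (197, 215), (198, 215), (199, 216), (200, 209), (201, 173), (202, 127), (203, 105), (204, 99), (205, 102), (206, 98), (207, 97), (208, 101), (209, 99), (210, 99), (211, 100), (212, 100), (213, 100), (214, 99), (215, 99), (225, 100), (226, 105), (227, 113), (228, 122), (229, 132), (230, 136), (231, 140), (232, 139), (233, 143), (234, 147), (235, 147), (236, 148), (237, 147), (238, 146), (239, 146), (240, 146), (241, 146), (242, 145), (243, 147), (244, 146), (312, 53), (313, 51), (314, 56), (315, 54), (316, 52), (317, 55), (318, 56), (319, 62), (320, 62), (321, 59), (322, 72), (323, 97), (324, 100), (325, 96), (326, 67), (327, 36), (328, 37), (329, 33), (330, 30), (331, 30)]
```

Request:
play_rows --deltas '[0, 0, 0, -0.42, 0.7, 0, 0.28, 0.6, 0, 0, 0, 0.28, 0.7, 0, 0, 0, 0.28, 0.7, 0, 0, 0, 0.28, 0.7, 0, 0, 0, 0.28, 0.7, 0, 0, 0, 0.2, 0.6, 0, 0, 0, 0, 0, 0, 0, 0, 0, 0, 0, 0]'

```text
clock: 36.15
eef_pos: [0.5975, 0.0873, 0.2536]
tool_rot: [0.999, 0.032, 0.001, -0.011]
ft_force: [0.4, 0.0, -5.0]
grip_width: 0.039
```

```bash
cat >> h.py <<'E'
RC=N2-.018*EY+.1115*EX
E
python3 - <<'E'
from h import *
st(); go(RC+.137*EY+[0,0,.2115],YAW+.5)
w=cam('wrist','w10'); f=lambda x,y,z:proj(w,RC+x*EX+y*EY+[0,0,z]).round(1).tolist()
print(f(-.019,.08,.181),f(.019,.08,.181),f(-.022,.185,.17),f(.028,.185,.17))
E
```

```text
t 36.15 p [0.5975 0.0873 0.2536] yaw/eul [[0.998, 0.064, 0.001], [0.064, -0.998, 0.022], [0.002, -0.022, -1.0]] F [ 0.4  0.  -5. ] w 0.039 q [0.13 0.44 0.35 1.48 0.02 1.64]
target [0.6021 0.0829 0.2115] shift60 [0.07  0.093 0.699] yaw now 3.64 turn(tool z) -0.66
[234.7, 277.1] [281.6, 276.8] [228.9, 145.3] [294.8, 145.1]
```

View pics/w10.png

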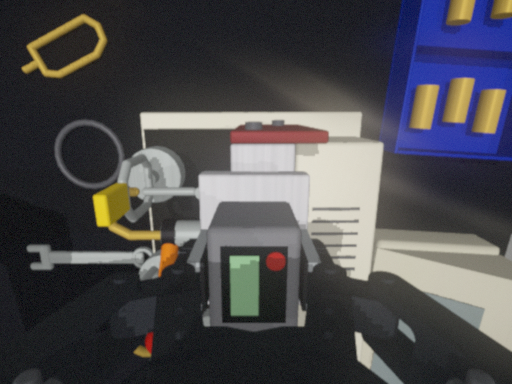

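```bash
python3 - <<'E'
from h import *
w=load('wrist'); g=cv2.cvtColor(w['color'],cv2.COLOR_BGR2GRAY).astype(int)
f=lambda x,y,z:proj(w,RC+x*EX+y*EY+[0,0,z])
for r in(150,157,164):
    ys=np.linspace(.1,.19,200)
    F=[f(-.022,y,.17) for y in ys]; B=[f(.028,y,.17) for y in ys]
    print(r,'pred',min(F,key=lambda p:abs(p[1]-r)).round(1),min(B,key=lambda p:abs(p[1]-r)).round(1),[(u,int(g[r,u])) for u in list(range(225,238))+list(range(286,302))])
E
```

```text
150 pred [229.  150.1] [294.7 149.8] [(225, 80), (226, 79), (227, 81), (228, 78), (229, 89), (230, 137), (231, 182), (232, 205), (233, 209), (234, 209), (235, 208), (236, 208), (237, 210), (286, 209), (287, 208), (288, 209), (289, 211), (290, 210), (291, 210), (292, 208), (293, 201), (294, 182), (295, 153), (296, 157), (297, 168), (298, 174), (299, 178), (300, 178), (301, 178)]
157 pred [229.2 157.2] [294.4 156.9] [(225, 76), (226, 80), (227, 77), (228, 80), (229, 85), (230, 130), (231, 180), (232, 202), (233, 209), (234, 211), (235, 209), (236, 209), (237, 209), (286, 210), (287, 210), (288, 212), (289, 211), (290, 211), (291, 210), (292, 207), (293, 198), (294, 179), (295, 166), (296, 190), (297, 207), (298, 215), (299, 221), (300, 222), (301, 220)]
164 pred [229.4 164.2] [294.2 163.9] [(225, 80), (226, 82), (227, 79), (228, 83), (229, 85), (230, 118), (231, 171), (232, 194), (233, 203), (234, 204), (235, 202), (236, 200), (237, 201), (286, 209), (287, 211), (288, 211), (289, 211), (290, 210), (291, 209), (292, 206), (293, 194), (294, 177), (295, 176), (296, 196), (297, 210), (298, 218), (299, 221), (300, 221), (301, 222)]
```

Request:
play_rows --deltas '[0, 0.07, 0.03, 0.2, -0.6, 0, 0, 0, 0.25, 0, 0, 0, 0, 0.2, 0, 0, 0, 0, 0, 0, 0, 0, 0, 0, 0]'

```text
clock: 36.83
eef_pos: [0.6011, 0.0906, 0.2115]
tool_rot: [0.999, 0.041, 0.0, -0.011]
ft_force: [0.5, 0.3, -3.9]
grip_width: 0.039
```

```bash
python3 - <<'E'
from h import *
st(); go(RC+.137*EY+[0,0,.2085],YAW+.4)
E
```

```text
t 36.83 p [0.6011 0.0906 0.2115] yaw/eul [[0.997, 0.082, -0.0], [0.082, -0.996, 0.022], [0.001, -0.022, -1.0]] F [ 0.5  0.3 -3.9] w 0.039 q [0.14 0.46 0.28 1.38 0.02 1.63]
target [0.6021 0.0829 0.2085] shift60 [0.006 0.129 0.048] yaw now 4.69 turn(tool z) 0.49
```

Touch down lightly on the beam, correct the yaw, and check the force.

Request:
play_rows --deltas '[0, 0.0, 0.06, 0.05, 0.6, 0, 0.0, 0, 0.03, 0, 0, 0, 0, 0, 0]'

```text
clock: 37.2
eef_pos: [0.6021, 0.0866, 0.208]
tool_rot: [0.999, 0.035, 0.002, -0.011]
ft_force: [-0.2, -0.2, -4.6]
grip_width: 0.039
```

```bash
python3 - <<'E'
from h import *
st(); go(RC+.09*EY+[0,0,.2085],YAW+.4)
E
```

```text
t 37.2 p [0.6021 0.0866 0.208 ] yaw/eul [[0.998, 0.07, 0.002], [0.07, -0.997, 0.021], [0.004, -0.021, -1.0]] F [-0.2 -0.2 -4.6] w 0.039 q [0.13 0.46 0.27 1.37 0.02 1.63]
target [0.6052 0.036  0.2085] shift60 [-0.008  0.844 -0.025] yaw now 4.03 turn(tool z) -0.17
```

Request:
play_rows --deltas '[0, 0, 0.12, 0, -0.1, 0, 0, 0.12, 0, 0, 0, 0, 0.0, 0, 0]'

```text
clock: 37.58
eef_pos: [0.6035, 0.0709, 0.2079]
tool_rot: [0.999, 0.036, 0.002, -0.011]
ft_force: [0.6, -0.2, -4.5]
grip_width: 0.0391
```

```bash
python3 - <<'E'
from h import *
st(); go(RC+.09*EY+[0,0,.2085],YAW+.3)
E
```

```text
t 37.58 p [0.6035 0.0709 0.2079] yaw/eul [[0.997, 0.072, 0.003], [0.072, -0.997, 0.021], [0.005, -0.021, -1.0]] F [ 0.6 -0.2 -4.5] w 0.0391 q [0.11 0.46 0.26 1.37 0.02 1.61]
target [0.6052 0.036  0.2085] shift60 [-0.013  0.582 -0.022] yaw now 4.12 turn(tool z) 0.02
```

Request:
play_rows --deltas '[0, -0.01, 0.13, -0.01, 0, 0, 0, 0.12, -0.01, 0, 0, 0, 0.12, 0, 0, 0, 0, 0.0, 0, 0]'

```text
clock: 38.08
eef_pos: [0.6048, 0.0469, 0.2091]
tool_rot: [0.999, 0.036, 0.002, -0.01]
ft_force: [0.2, -1.3, -4.4]
grip_width: 0.0392
```

```bash
python3 - <<'E'
from h import *
st(); go(RC-.025*EY+[0,0,.2095],YAW+.3)
E
```

```text
t 38.08 p [0.6048 0.0469 0.2091] yaw/eul [[0.997, 0.072, 0.004], [0.071, -0.997, 0.021], [0.006, -0.021, -1.0]] F [ 0.2 -1.3 -4.4] w 0.0392 q [0.07 0.46 0.26 1.37 0.02 1.57]
target [ 0.6128 -0.0787  0.2095] shift60 [-0.017  2.098 -0.05 ] yaw now 4.1 turn(tool z) 0.0
```

Request:
play_rows --deltas '[0, -0.01, 0.2, -0.01, 0, 0, 0, 0.2, -0.01, 0, 0, 0, 0.2, 0, 0, 0, 0, 0.2, 0, 0, 0, 0, 0.2, 0, 0, 0, 0, 0.2, 0, 0, 0, 0, 0.0, 0, 0]'

```text
clock: 38.95
eef_pos: [0.6102, -0.0303, 0.21]
tool_rot: [0.999, 0.035, 0.004, -0.011]
ft_force: [-0.5, -1.7, -3.0]
grip_width: 0.039
```

```bash
python3 - <<'E'
from h import *
st(); go(RC-.025*EY+[0,0,.2095],YAW+.3)
E
```

```text
t 38.95 p [ 0.6102 -0.0303  0.21  ] yaw/eul [[0.997, 0.071, 0.006], [0.071, -0.997, 0.022], [0.008, -0.021, -1.0]] F [-0.5 -1.7 -3. ] w 0.039 q [-0.06  0.47  0.28  1.38  0.02  1.44]
target [ 0.6128 -0.0787  0.2095] shift60 [-0.015  0.808 -0.008] yaw now 4.06 turn(tool z) -0.04
```

Request:
play_rows --deltas '[0, -0.01, 0.16, 0, 0, 0, 0, 0.16, 0, 0, 0, 0, 0.16, 0, 0, 0, 0, 0.15, 0, 0, 0, 0, 0.1, 0, 0, 0, 0, 0.05, 0, 0, 0, 0, 0.0, 0, 0]'

```text
clock: 39.83
eef_pos: [0.6133, -0.0771, 0.2098]
tool_rot: [0.999, 0.036, 0.004, -0.014]
ft_force: [-0.5, 3.7, -0.8]
grip_width: 0.039
```

```bash
python3 - <<'E'
from h import *
st(); go(RC-.025*EY+[0,0,.2095],YAW+.3)
E
```

```text
t 39.83 p [ 0.6133 -0.0771  0.2098] yaw/eul [[0.997, 0.073, 0.008], [0.073, -0.997, 0.028], [0.01, -0.027, -1.0]] F [-0.5  3.7 -0.8] w 0.039 q [-0.14  0.49  0.3   1.39  0.03  1.36]
target [ 0.6128 -0.0787  0.2095] shift60 [-0.011  0.026  0.005] yaw now 4.17 turn(tool z) 0.07
```

Request:
play_rows --deltas '[0, 0, 0.1, 0, 0, 0, 0, 0.1, 0, 0, 0, 0, 0.1, 0, 0]'

```text
clock: 40.2
eef_pos: [0.6131, -0.0778, 0.2111]
tool_rot: [0.999, 0.041, 0.004, -0.031]
ft_force: [-2.6, 16.1, 3.6]
grip_width: 0.0393
```

```bash
python3 - <<'E'
from h import *
st()
w=cam('wrist','w11')
E
```

```text
t 40.2 p [ 0.6131 -0.0778  0.2111] yaw/eul [[0.997, 0.082, 0.005], [0.081, -0.995, 0.062], [0.01, -0.061, -0.998]] F [-2.6 16.1  3.6] w 0.0393 q [-0.16  0.49  0.32  1.4   0.06  1.33]
```

Request:
play_rows --deltas '[0.3, 0, -0.03, 0, 0, 0.58, 0, 0, 0, 0, 0.58, 0, 0, 0, 0, 0.58, 0, 0, 0, 0, 0.58, 0, 0, -0.3, 0, 0.58, 0, 0, -0.5, 0, 0.58, 0, 0, -0.6, 0, 0.58, 0, 0, -0.6, 0, 0.58, 0, 0, 0, 0]'

```text
clock: 41.38
eef_pos: [0.6127, -0.0883, 0.3347]
tool_rot: [0.999, 0.039, 0.005, -0.026]
ft_force: [-0.5, -0.7, -0.3]
grip_width: 0.0492
```

Request:
play_rows --deltas '[0.7, 0, 0, 0, -10, 0.7, 0, 0, 0, -10, 0.7, 0, 0, 0, -10, 0.7, 0, 0, 0, -10, 0.7, 0, 0, 0, -10, 0.7, 0, 0, 0, -10, 0.7, 0, 0, 0, -10, 0.7, 0, 0, 0, -10, 0.7, 0, 0, 0, -9, 0.7, 0, 0, 0, 0, 0.7, 0, 0, 0, 0]'

```text
clock: 42.75
eef_pos: [0.6104, -0.0926, 0.3238]
tool_rot: [0.669, 0.743, 0.016, -0.019]
ft_force: [-0.3, -0.4, 1.0]
grip_width: 0.0596
```

```bash
python3 - <<'E'
from h import *
st(); go(RC-.0525*EX+(-.030-.044-.037)*EY+[0,0,.235],YAW+90)
w=cam('wrist','w12');t=cam('top','top4');s=cam('scene','scene4')
o=np.zeros((600,800,3),np.uint8); o[:384,:512]=w['color']; o[390:,:300]=cv2.resize(t['color'][115:220,205:355],(300,210)); o[390:,310:730]=cv2.resize(s['color'][130:270,140:420],(420,210))
cv2.imwrite('pics/chk4.png',o)
f=lambda x,y,z:proj(w,RC+x*EX+y*EY+[0,0,z]).round(0).tolist()
print('tip loose',f(-.0515,-.0795,.214),'axis',f(-.0515,-.03,.18),'stop',f(0,-.07,.184))
E
```

```text
t 42.75 p [ 0.6104 -0.0926  0.3238] yaw/eul [[-0.103, 0.995, -0.006], [0.993, 0.103, 0.05], [0.05, -0.001, -0.999]] F [-0.3 -0.4  1. ] w 0.0596 q [-0.17  0.5   0.62  1.7   0.05 -0.28]
target [ 0.5661 -0.168   0.235 ] shift60 [-1.247 -0.863  1.419] yaw now 95.94 turn(tool z) 2.14
tip loose [199.0, 131.0] axis [257.0, 130.0] stop [214.0, 183.0]
```

View pics/chk4.png

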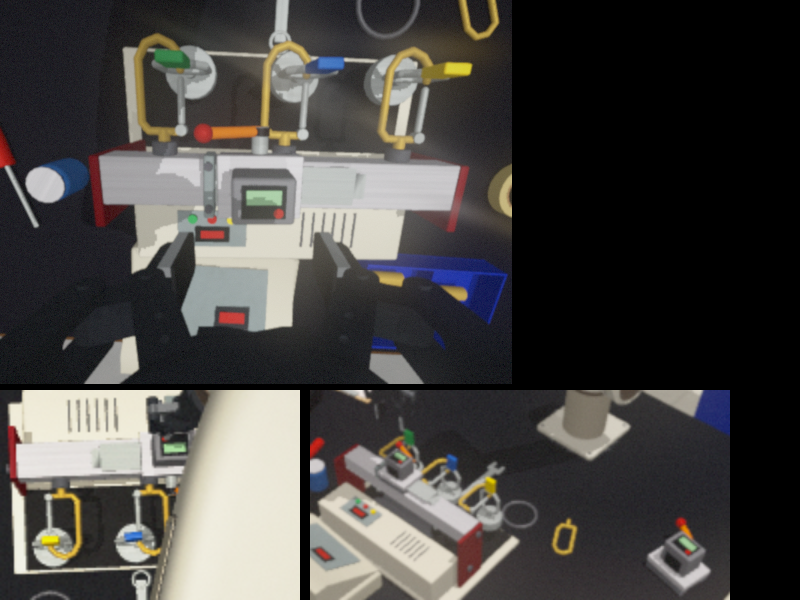

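The counter's carriage at (217,185) butts against the stop. The handle still points to -y, with its red ball at (203,132), and all three weights hang with gates shut. Next I press the handle with one finger, with the gripper body kept clear of the housing.

Request:
play_rows --deltas '[0.7, -0.42, -0.29, 0, 2.1, 0.7, -0.42, -0.29, 0, 0, 0.7, -0.41, -0.28, 0, 0, 0.7, 0, 0, 0.4, 0, 0.7, 0, 0, 0.5, 0, 0.7, 0, 0, 0.3, 0, 0.7, 0, 0, 0, 0]'

```text
clock: 43.78
eef_pos: [0.5641, -0.1704, 0.2476]
tool_rot: [0.685, 0.728, 0.017, -0.017]
ft_force: [0.3, -0.7, -0.4]
grip_width: 0.0599
```

```bash
python3 - <<'E'
from h import *
st(); go(RC-.0525*EX+(-.030-.044-.037)*EY+[0,0,.235],YAW+90)
w=cam('wrist','w13')
E
```

```text
t 43.77 p [ 0.5641 -0.1704  0.2476] yaw/eul [[-0.061, 0.998, -0.002], [0.997, 0.061, 0.048], [0.048, 0.001, -0.999]] F [ 0.3 -0.7 -0.4] w 0.0599 q [-0.32  0.43  0.32  1.47  0.05 -0.38]
target [ 0.5661 -0.168   0.235 ] shift60 [0.028 0.036 0.212] yaw now 93.52 turn(tool z) -0.28
```

View pics/w13.png

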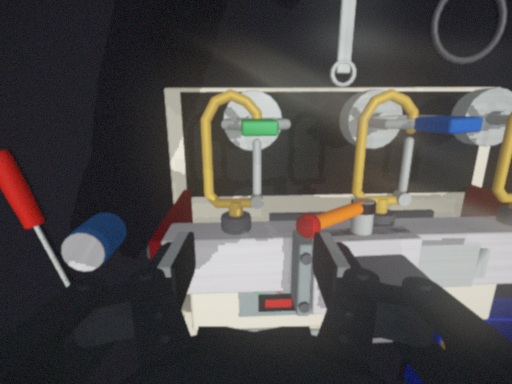

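Request:
play_rows --deltas '[0.7, 0.03, 0.03, 0.2, 0, 0.7, 0.01, 0, 0.15, 0, 0.7, 0.01, 0, 0.15, 0, 0.7, 0, 0, 0, 0]'

```text
clock: 44.32
eef_pos: [0.5677, -0.1659, 0.219]
tool_rot: [0.685, 0.728, 0.018, -0.015]
ft_force: [0.8, 0.2, 0.6]
grip_width: 0.0598
```

```bash
python3 - <<'E'
from h import *
st(); go(RC-.0525*EX+(-.030-.044-.037)*EY+[0,0,.153],YAW+90)
E
```

```text
t 44.33 p [ 0.5677 -0.1659  0.219 ] yaw/eul [[-0.062, 0.998, 0.003], [0.997, 0.061, 0.047], [0.046, 0.006, -0.999]] F [0.8 0.2 0.6] w 0.0598 q [-0.31  0.44  0.25  1.4   0.05 -0.37]
target [ 0.5661 -0.168   0.153 ] shift60 [-0.085 -0.035  1.097] yaw now 93.54 turn(tool z) -0.26
```

Request:
play_rows --deltas '[0.7, -0.03, -0.02, 0.15, 0, 0.7, -0.02, 0, 0.15, 0, 0.7, -0.01, 0, 0.15, 0, 0.7, -0.01, 0, 0.15, 0, 0.7, 0, 0, 0, 0]'

```text
clock: 44.95
eef_pos: [0.5672, -0.1694, 0.181]
tool_rot: [0.685, 0.728, 0.018, -0.014]
ft_force: [0.4, 0.6, 0.3]
grip_width: 0.0598
```

```bash
python3 - <<'E'
from h import *
st(); go(RC-.0525*EX+(-.030-.044-.037)*EY+[0,0,.153],YAW+90)
E
```

```text
t 44.95 p [ 0.5672 -0.1694  0.181 ] yaw/eul [[-0.061, 0.998, 0.005], [0.997, 0.061, 0.045], [0.045, 0.008, -0.999]] F [0.4 0.6 0.3] w 0.0598 q [-0.31  0.45  0.18  1.31  0.04 -0.37]
target [ 0.5661 -0.168   0.153 ] shift60 [ 0.003 -0.02   0.467] yaw now 93.5 turn(tool z) -0.3
```

```bash
cat > ball.py <<'E'
from h import *
def ball():
  for n in('wrist','scene','top'):
    w=cam(n); hsv=cv2.cvtColor(w['color'],cv2.COLOR_BGR2HSV)
    # orange handle / red ball near the expected place
    for nm,lo,hi in(('red',(0,150,70),(5,255,255)),('orange',(9,170,110),(17,255,255))):
        m=cv2.inRange(hsv,lo,hi)
        if nm=='red': m|=cv2.inRange(hsv,(174,150,70),(180,255,255))
        k,l,s,ce=cv2.connectedComponentsWithStats(m)
        for i in range(1,k):
            if s[i][4]<4: continue
            o,d=ray(w,*ce[i]); a=((RC-.0515*EX-o)@EX)/(d@EX); P=o+a*d; y=(P-RC)@EY; z=P[2]
            if -.14<y<.02 and .10<z<.26: print(n,nm,s[i].tolist(),ce[i].round(1),'rig y',round(y,4),'z',round(z,4),'angle up',round(np.arctan2(z-.18,-(y+.03)),2),'r',round(np.hypot(z-.18,y+.03),3))
E
python3 -c "
from ball import *
ball()"
```

```text
wrist red [290, 231, 23, 28, 491] [302.4 245.1] rig y -0.0873 z 0.1848 angle up 0.08 r 0.058
wrist orange [334, 232, 82, 19, 973] [372.5 240.8] rig y -0.0494 z 0.182 angle up 0.1 r 0.019
top orange [293, 163, 12, 4, 26] [298.7 164.9] rig y -0.0512 z 0.1733 angle up -0.31 r 0.022
```

Request:
play_rows --deltas '[0.7, 0.01, -0.02, 0.15, 0, 0.7, 0.01, 0, 0.15, 0, 0.7, 0, 0, 0.12, 0, 0.7, 0, 0, 0, 0]'

```text
clock: 45.6
eef_pos: [0.5668, -0.167, 0.1559]
tool_rot: [0.685, 0.728, 0.019, -0.013]
ft_force: [0.2, 0.2, 1.5]
grip_width: 0.0595
```

```bash
python3 -c "
from ball import *
st();ball()"
```

```text
t 45.6 p [ 0.5668 -0.167   0.1559] yaw/eul [[-0.061, 0.998, 0.008], [0.997, 0.061, 0.045], [0.044, 0.01, -0.999]] F [0.2 0.2 1.5] w 0.0595 q [-0.31  0.46  0.13  1.24  0.04 -0.37]
wrist red [295, 224, 26, 28, 441] [305.9 236.8] rig y -0.0808 z 0.1494 angle up -0.54 r 0.059
wrist orange [332, 233, 112, 33, 1531] [383.5 249.6] rig y -0.0455 z 0.1664 angle up -0.72 r 0.021
top orange [294, 165, 10, 4, 33] [297.7 166.6] rig y -0.0524 z 0.143 angle up -1.03 r 0.043
```

Request:
play_rows --deltas '[0.7, 0, 0, 0.04, 0, 0.7, 0.06, 0, 0.02, 0, 0.7, 0, 0, 0.02, 0, 0.7, 0, 0, 0, 0]'

```text
clock: 46.25
eef_pos: [0.5675, -0.1636, 0.1526]
tool_rot: [0.685, 0.728, 0.019, -0.011]
ft_force: [-0.2, -0.4, 0.8]
grip_width: 0.0594
```

```bash
python3 -c "
from ball import *
st();ball()"
```

```text
t 46.25 p [ 0.5675 -0.1636  0.1526] yaw/eul [[-0.061, 0.998, 0.01], [0.997, 0.061, 0.043], [0.043, 0.013, -0.999]] F [-0.2 -0.4  0.8] w 0.0594 q [-0.3   0.46  0.12  1.23  0.04 -0.36]
wrist red [294, 221, 25, 28, 498] [305.1 233.6] rig y -0.0776 z 0.144 angle up -0.65 r 0.06
wrist orange [318, 228, 11, 4, 18] [321.7 229.7] rig y -0.0671 z 0.1391 angle up -0.83 r 0.055
wrist orange [330, 231, 113, 36, 1559] [380.8 248.7] rig y -0.044 z 0.1637 angle up -0.86 r 0.021
top orange [293, 165, 10, 4, 24] [296.8 167. ] rig y -0.0505 z 0.1369 angle up -1.13 r 0.048
```

Request:
play_rows --deltas '[0.7, 0.03, 0, 0.04, 0, 0.7, 0.0, 0, 0.04, 0, 0.7, 0, 0, 0.03, 0]'

```text
clock: 46.78
eef_pos: [0.5675, -0.1624, 0.15]
tool_rot: [0.685, 0.728, 0.019, -0.009]
ft_force: [-4.0, 0.8, 10.3]
grip_width: 0.06
```

```bash
python3 -c "
from ball import *
st();ball()"
```

```text
t 46.77 p [ 0.5675 -0.1624  0.15  ] yaw/eul [[-0.06, 0.998, 0.013], [0.997, 0.06, 0.04], [0.039, 0.015, -0.999]] F [-4.   0.8 10.3] w 0.06 q [-0.3   0.46  0.11  1.22  0.04 -0.36]
wrist red [295, 220, 25, 27, 468] [306.  232.4] rig y -0.0756 z 0.14 angle up -0.72 r 0.061
wrist orange [318, 228, 126, 41, 1625] [380.2 249.3] rig y -0.0434 z 0.1617 angle up -0.94 r 0.023
top orange [293, 166, 7, 3, 18] [296.2 167.1] rig y -0.049 z 0.1352 angle up -1.17 r 0.049
top orange [302, 168, 3, 2, 5] [302.8 168.6] rig y -0.0733 z 0.1005 angle up -1.07 r 0.09
```

Request:
play_rows --deltas '[0.7, -0.03, 0, -0.2, 0, 0.7, 0, 0, -0.5, 0, 0.7, 0, 0, -0.6, 0, 0.7, 0, 0, -0.6, 0, 0.7, 0.2, -0.5, -0.6, 0, 0.7, 0.2, -0.7, -0.4, 0, 0.7, 0.2, -0.4, 0, 0, 0.7, 0, 0, 0, 0, 0.7, 0, 0, 0, 0, 0.7, 0, 0, 0, 0]'

```text
clock: 48.18
eef_pos: [0.4673, -0.1405, 0.3305]
tool_rot: [0.685, 0.728, 0.021, -0.009]
ft_force: [-0.1, -0.9, 0.6]
grip_width: 0.0596
```

```bash
python3 - <<'E'
from ball import *
st(); ball()
w=load('wrist');t=load('top');s=load('scene')
f=lambda x,y,z:proj(w,RC+x*EX+y*EY+[0,0,z])
print('home carriage -y end pred',f(0,-.07,.184).round(1)); p=f(-.03,-.02,.17).astype(int)
print(p)
x0=int(np.clip(p[0]-190,0,132)); 
o=np.zeros((600,800,3),np.uint8); o[:384,:512]=w['color']; o[390:,:300]=cv2.resize(t['color'][115:220,205:355],(300,210)); o[390:,310:730]=cv2.resize(s['color'][130:270,140:420],(420,210))
x,y=f(-.0,-.05,.19).astype(int); c=w['color'][max(y-50,0):y+70,max(x-45,0):x+45]; o[:384,515:515+285]=cv2.resize(c,(285,384),interpolation=cv2.INTER_CUBIC)
cv2.imwrite('pics/fin.png',o)
E
```

```text
t 48.17 p [ 0.4673 -0.1405  0.3305] yaw/eul [[-0.061, 0.998, 0.016], [0.997, 0.061, 0.042], [0.041, 0.018, -0.999]] F [-0.1 -0.9  0.6] w 0.0596 q [-0.32  0.2   0.2   1.58  0.05 -0.38]
wrist red [244, 241, 9, 11, 70] [247.4 245.6] rig y -0.0771 z 0.142 angle up -0.68 r 0.06
wrist orange [251, 244, 36, 16, 244] [268.3 251.6] rig y -0.0529 z 0.1587 angle up -0.75 r 0.031
top red [305, 165, 5, 6, 19] [307.3 167.8] rig y -0.0848 z 0.112 angle up -0.89 r 0.087
top orange [294, 166, 12, 4, 40] [299.9 167.2] rig y -0.0605 z 0.1305 angle up -1.02 r 0.058
home carriage -y end pred [254.9 303.4]
[297 272]
```

View pics/fin.png

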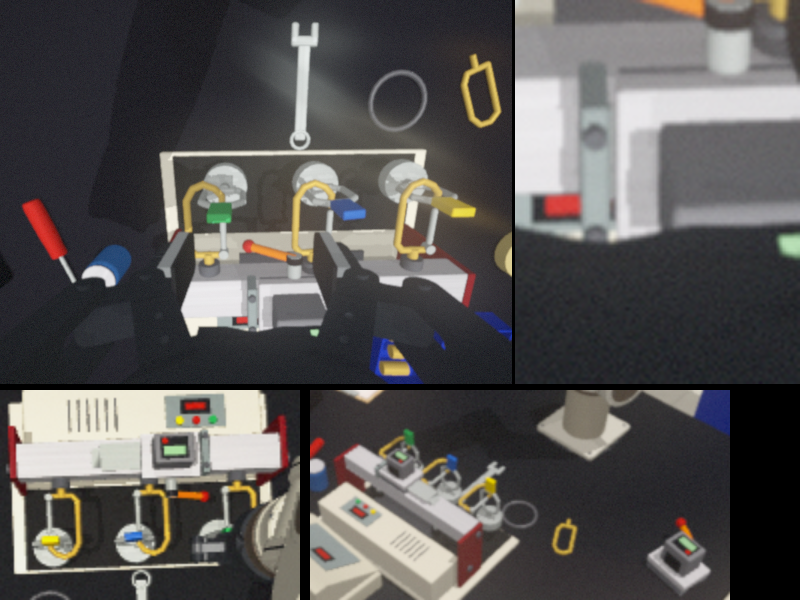

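The handle now points below level and the three weights hang clipped. I see a possible thin strip between stop and carriage at (250–258,300), so I'll measure its profile before handing in.

```bash
python3 - <<'E'
from h import *
w=load('wrist');t=load('top')
for r in(290,296,302,308): print('now',r,[(u,w['color'][r,u].tolist()) for u in range(244,262)])
w12=cv2.imread('pics/w12.png')
for r in(175,200): print('w12',r,[(u,w12[r,u].tolist()) for u in range(208,224)])
for r in(140,146,150): print('top',r,[(u,t['color'][r,u].tolist()) for u in range(296,312)])
print('px/mm wrist',np.linalg.norm(proj(w,RC-.07*EY+[0,0,.19])-proj(w,RC-.06*EY+[0,0,.19]))/10)
E
```

```text
now 290 [(244, [189, 187, 189]), (245, [189, 187, 189]), (246, [180, 178, 179]), (247, [155, 153, 152]), (248, [157, 156, 150]), (249, [162, 162, 154]), (250, [166, 166, 158]), (251, [167, 167, 159]), (252, [169, 169, 159]), (253, [168, 169, 159]), (254, [168, 168, 161]), (255, [166, 165, 158]), (256, [156, 157, 151]), (257, [163, 163, 161]), (258, [171, 171, 171]), (259, [205, 203, 204]), (260, [226, 224, 226]), (261, [233, 231, 232])]
now 296 [(244, [190, 187, 189]), (245, [189, 189, 189]), (246, [175, 172, 172]), (247, [148, 146, 145]), (248, [144, 142, 138]), (249, [136, 134, 129]), (250, [113, 111, 108]), (251, [108, 105, 104]), (252, [110, 105, 106]), (253, [114, 110, 110]), (254, [123, 123, 120]), (255, [146, 144, 139]), (256, [159, 161, 153]), (257, [167, 168, 165]), (258, [169, 171, 169]), (259, [204, 202, 203]), (260, [227, 224, 225]), (261, [233, 230, 232])]
now 302 [(244, [190, 188, 189]), (245, [188, 185, 187]), (246, [176, 174, 176]), (247, [161, 159, 158]), (248, [164, 164, 158]), (249, [165, 164, 156]), (250, [155, 155, 148]), (251, [146, 145, 141]), (252, [147, 142, 
[... 1941 characters left out ...]
 139, 141]), (301, [135, 135, 137]), (302, [132, 136, 138]), (303, [161, 165, 169]), (304, [223, 225, 227]), (305, [128, 132, 131]), (306, [141, 146, 137]), (307, [155, 160, 150]), (308, [156, 162, 153]), (309, [144, 149, 144]), (310, [219, 222, 224]), (311, [223, 226, 230])]
top 150 [(296, [130, 131, 134]), (297, [130, 129, 134]), (298, [128, 131, 133]), (299, [129, 128, 131]), (300, [129, 128, 131]), (301, [123, 124, 128]), (302, [135, 136, 140]), (303, [161, 164, 169]), (304, [222, 225, 228]), (305, [152, 160, 156]), (306, [116, 123, 114]), (307, [153, 161, 149]), (308, [146, 149, 141]), (309, [166, 174, 162]), (310, [219, 221, 225]), (311, [223, 225, 230])]
px/mm wrist 0.8914119431934511
```

```bash
python3 -c "
from h import *
print(ticket.job_done())"
```

```text
the job is handed in; nothing more can be done
None
```

The jolt tester is set up and handed in at about 48 s of the 210 s allowed.

**Weights:** yellow hangs on hook 3, blue on hook 2 and green on hook 1. At each hook the gate gave about 3.5 N against the ring. The force dropped away as the ring moved out, and part of the weight's load went onto the nose bar when I lowered it. The pictures after hanging show the gates shut in line with their bars.

**Trip counter:** the middle-sized one measured about 58 × 78 mm against the 61 × 80 given. I slid it on from the open end, knob towards the operator, until the stop pushed back with 16 N. I then pressed the handle to its end stop at 10 N.

**Checks that did not fully agree:**
- **Handle angle:** the last wrist view put it about 0.68 rad below level, against 0.6 nominal. I put the difference down to calibration.
- **Rig position:** the top camera placed it about 3 mm nearer than the wrist camera did. I used the wrist value, shifted 1.5 mm nearer.
- **Stop to carriage:** the last wrist picture shows a neutral-grey strip about 2 px wide between them. I read it as the carriage's side face, and the top view shows no gap. I took no separate measurement of contact after clamping.
- **Green gate:** the gripper hid part of the green weight in the last top view. The wrist view still shows it hanging.

The bystanders I could see in the pictures looked undisturbed, though I did not measure them.

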